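# Free the stuck paint cups and set them drying

## Task

Get the paint cups drying. First shut the air valve, which was left open; then free the cups, each jammed in a terracotta crock: take one by the rim, give it a twist of about 45 degrees, draw it up and out, and stand it upright on the wooden tray. When every cup there is stands on the tray, slide the tray, without lifting it off, up the ramp and all the way onto the drying plate until it meets the stop at the back; last, turn the air valve's handle to half open, 45 degrees. Leave the saucer, bowl and vase where they are.

Things in the scene. Friction and masses are not known exactly. Their poses are not given: they have to be found in the camera images.
- cup1: white porcelain paint cup, loose, 130 g, 60 mm tall, jammed in crock1 at the start, its rim 30 mm above the crock's. Body 48 mm across, flaring at 34 to 44 mm up to a rim 56 mm across (top 16 mm straight); wall 5 mm, inside 46 mm wide, 30 mm deep. Two lugs low at opposed points (+-x, 6 to 14 mm up) reach 28.5 mm from the axis. Origin: centre of the underside, z up. May be absent (None)
- cup2: white porcelain paint cup, loose, 130 g, 60 mm tall, jammed in crock2 at the start, its rim 30 mm above the crock's. Body 48 mm across, flaring at 34 to 44 mm up to a rim 56 mm across (top 16 mm straight); wall 5 mm, inside 46 mm wide, 30 mm deep. Two lugs low at opposed points (+-x, 6 to 14 mm up) reach 28.5 mm from the axis. Origin: centre of the underside, z up. May be absent (None)
- cup3: white porcelain paint cup, loose, 130 g, 60 mm tall, jammed in crock3 at the start, its rim 30 mm above the crock's. Body 48 mm across, flaring at 34 to 44 mm up to a rim 56 mm across (top 16 mm straight); wall 5 mm, inside 46 mm wide, 30 mm deep. Two lugs low at opposed points (+-x, 6 to 14 mm up) reach 28.5 mm from the axis. Origin: centre of the underside, z up. May be absent (None)
- crock1: fixed terracotta crock, 76 mm across, 36 mm tall, inner floor 6 mm up, bore 60 mm; origin: centre of the underside. Dried crust at +-x squeezes its cup (4 to 6 N of drag) and hooks over the cup's lugs: it will not come straight up, but turned 35 to 145 degrees either way from the start (45 is good, needs about 0.1 N m) it lifts out
- crock2: fixed terracotta crock, 76 mm across, 36 mm tall, inner floor 6 mm up, bore 60 mm; origin: centre of the underside. Dried crust at +-x squeezes its cup (4 to 6 N of drag) and hooks over the cup's lugs: it will not come straight up, but turned 35 to 145 degrees either way from the start (45 is good, needs about 0.1 N m) it lifts out
- crock3: fixed terracotta crock, 76 mm across, 36 mm tall, inner floor 6 mm up, bore 60 mm; origin: centre of the underside. Dried crust at +-x squeezes its cup (4 to 6 N of drag) and hooks over the cup's lugs: it will not come straight up, but turned 35 to 145 degrees either way from the start (45 is good, needs about 0.1 N m) it lifts out
- tray: loose wooden tray, 350 g, 220 mm in x by 120 mm in y, rim 16 mm high, walls and floor 6 mm thick; takes three cups in a row along x, 64 mm apart. Mid rear wall (y = +56 mm) has an upright tab, 40 mm in x, 8 mm thick, top 45 mm above the underside. Origin: centre of the underside. Starts on the bench before the ramp, its y roughly along the station's y
- station: fixed drying station. Origin at bench level under the centre of the drying plate: slotted steel, 280 mm (x) by 150 mm (y), top 12 mm above the bench. From its +y edge (y = 75 mm) a smooth ramp, as wide, falls to the bench at y = 185 mm. A stop 34 mm high has its face at y = -75 mm; a tray against it has its origin at y = -15 mm. The tray slides in towards -y
- valve (a joint): angle (rad) of the air valve's handle about the upright axis: 0 shut, handle across the pipe, pointing in the station's +y; grows counterclockwise from above (the end swings to the station's -x) to 1.571 open, along the pipe; half open is 0.785. It starts at 1.1 to 1.5. Stiff (0.15 N m), stays where left. Behind the stop, at station y = -200 mm
- valve_axis (a point): point on the valve handle's turning axis at the mid-height of the handle, 91 mm above the bench
- valve_tip (a point): grip point on the handle, 65 mm from the axis, at the mid-height of the handle, a flat upright steel bar 12 mm wide, 22 mm high, from 6 to 86 mm off the axis, underside 80 mm and top 102 mm above the bench; the point's y axis points along the handle away from the axis
- saucer: bystander: white porcelain saucer, 110 mm across, 16 mm high, loose
- bowl: bystander: white porcelain bowl, 100 mm across, 50 mm high, loose
- vase: bystander: small blue vase, 90 mm across, 150 mm tall, loose

How it is judged:
By the outcome, as a careful person would: the job done as asked, in the order asked, and still so for the second after the job is handed in, with the robot touching nothing.
Of cup1, cup2, cup3 only 2 to 3 are there at a start; the rules pass over those that are not, and their reading is None.
At some moment in a run one of tray may be knocked a few centimetres aside while the robot is not near it.
Once in a run the grip may slacken for a moment while it holds something.
It also fails if it takes over 210 s, if anything falls off the work surface, if the arm or the gripper's body presses on something with over 40 N, if the wrist force passes 120 N, or if a joint passes its speed limit or range.

## Robot

A 6-joint arm with a two-finger parallel gripper is mounted at the origin on the work surface. World frame = base frame: x ahead of the robot, y to its left, z up, the work surface at z = 0. Lengths are in mm, angles in rad, forces in N, time in s.
With the tool pointing down it reaches from about 325 to 925 mm from the base axis. Payload 3.1 kg.
Tool frame: the origin (TCP) lies at the very end of the fingers, on their centre line; the grasp point (between the pads) lies 19 mm behind it (ctrl.tcp_to_grasp is the distance from the TCP to the grasp point, in mm); z points along the fingers, y is the line along which they close (so a half turn about z gives the same grasp; the last joint's range is limited). The gripper opens to 85 mm and grips with 20 to 120 N. Pads are 22 mm wide; open, the fingers measure 114 mm over their backs; the gripper's body (76 mm by 85 mm) begins 54 mm behind the grasp point. The pads swing forward as they close: fully open they stand 13 mm farther back than shut.
Start: joints at [1.096, 0.217, 1.613, -0, 1.311, -0.112], TCP at [221.791, 584.336, 231.3] pointing down, gripper open.
Joint ranges: [-2.75, 2.75], [-0.78, 2.1], [0.31, 2.55], [-1.13, 4.27], [0.13, 2.63], [-2.58, 2.58]. Speed limits (rad/s): [2.79, 2.79, 3.14, 3.14, 3.14, 3.14].

## Interface

Orientations are given as a unit quaternion [w, x, y, z].
In Python, from workcell import ctrl, optics, finish_job gives the robot as it stands.
- The arm moves only by the shell command python3 -m jog 'ROWS' [FORCE]. ROWS is JSON, a list of rows, each an object with "travel": the shift along the tool's x, y, z each as a share of 40 mm, from -1 to 1, a list of three; "spin": the turn about the tool's z as a share of 6 degrees, from -1 to 1; "gripper": the closure, from -1 (fully open) to 1 (shut). In form: [{"travel": [dx, dy, dz], "spin": spin, "gripper": gripper}, ...]. A call has 1 to 12 rows; each row shifts and turns the commanded pose from where the row before left it, along the tool's axes as they then stand; what a row does not reach is not made up. A row lasts 1/12 s, in which the tool goes at most 41.7 mm and 7.16 degrees, less where a joint would pass 70% of its speed; a pose out of reach is approached as far as the arm can. A call with a number of a shift or a turn outside -1 to 1 is refused whole. A call with a gripper value outside its range is refused whole. The fingers move at their own pace and stop on an object; FORCE is the grip in N (left out, the last holds). Time passes only in rows, so rows that do not move let the fingers close. It gives the time, the measured TCP pose, the force, the opening and the grip force at its end, in the units of the state.
- ctrl.state(): the state, without advancing time (a new reading comes with each control period).
- optics.read_camera(name): name is "scene" or "side" or "wrist"; returns a dict with "image" (400x640x3 uint8, red, green, blue), "range_z" (400x640 float32, mm along the optical axis (not along the pixel's ray), 0 where there is no reading), "vertical_fov" (degrees; the focal length in pixels is half the picture's height over the tangent of half this angle, whatever the lens; pixels are square), "cx", "cy" (the principal point, pixels), "dist_coeffs" ([k1, k2, p1, p2, k3] as OpenCV has them; the pictures are not rectified), "R" (3x3) and "t" (3): a world point X has camera coordinates R X + t. Camera axes: x right, y down, z forward; pixel columns grow to the right and rows downward; lengths in mm; the calibration is good to about 2 mm. A picture is of the moment at which its call begins.
- finish_job(): hands the job in; it is judged then, once.
The state is a dict: "time": time; "joint_pos": joint angles; "qvel": joint speeds; "tau": joint torques, N m; "ee_pos": TCP position; "eef_rot": TCP orientation; "contact_force": force on the tool from outside, world axes, zero at the start; "wrist_torque": the same for the moment, N m; "width": finger opening in mm; "grasp_force": force on a finger pad.
Only numpy, scipy, OpenCV 4.12 (cv2) and the standard library are available. Lean on these libraries where they do the work, as an engineer would, in place of code of your own. Each camera call takes 0.05 s, during which the arm holds its last target. There are 200 camera calls.

## Working session

There is one attempt and no reset: what is moved stays moved. The work goes in short steps, Python scripts to look and compute and a shell command to move; the robot and the scene stay as the last step left them, time stands still between calls to the robot, and variables do not carry over. Pictures are saved under pics/ and viewed, at most 14 in all, crops included, and the job is handed in when it is done.

```bash
mkdir -p pics; ls; cat > h.py <<'E'
import numpy as np, cv2, pickle
from workcell import ctrl, optics
def grab(name,save=None):
    d=optics.read_camera(name)
    if save: cv2.imwrite('pics/'+save+'.png',cv2.cvtColor(d['image'],cv2.COLOR_RGB2BGR)); pickle.dump(d,open('pics/'+save+'.pkl','wb'))
    return d
def K(d):
    f=200/np.tan(np.radians(d['vertical_fov'])/2)
    return np.array([[f,0,d['cx']],[0,f,d['cy']],[0,0,1.]])
def rays(d,uv):
    p=cv2.undistortPoints(np.array(uv,float).reshape(-1,1,2),K(d),np.array(d['dist_coeffs'])).reshape(-1,2)
    R=np.array(d['R']);c=-R.T@np.array(d['t'])
    return c,np.c_[p,np.ones(len(p))]@R
def onz(d,uv,z):
    c,r=rays(d,uv); return c+r*((z-c[2])/r[:,2])[:,None]
def depth(d,uv):
    uv=np.array(uv).reshape(-1,2);c,r=rays(d,uv)
    z=np.array([d['range_z'][int(round(v)),int(round(u))] for u,v in uv]); return c+r*z[:,None]
def cloud(d):
    v,u=np.mgrid[0:400,0:640]; c,r=rays(d,np.c_[u.ravel(),v.ravel()])
    P=c+r*d['range_z'].reshape(-1,1); P[d['range_z'].ravel()==0]=np.nan
    return P.reshape(400,640,3)
def proj(d,X):
    R=np.array(d['R']);return cv2.projectPoints(np.array(X,float).reshape(-1,1,3),cv2.Rodrigues(R)[0],np.array(d['t'],float),K(d),np.array(d['dist_coeffs']))[0].reshape(-1,2)
def axes():
    from scipy.spatial.transform import Rotation as Ro
    s=ctrl.state();w,x,y,z=s['eef_rot'];return np.array(s['ee_pos']),Ro.from_quat([x,y,z,w]).as_matrix(),s
E
python3 - <<'E'
from h import *
for n in ['scene','side','wrist']:
    d=grab(n,n+'0'); print(n,d['vertical_fov'],d['dist_coeffs'],-np.array(d['R']).T@d['t'],np.array(d['R'])[2])
p,R,s=axes();print(p,R,s['width'])
E
```

```text
pics
scene 43.19003554446302 [-0.07690096  0.          0.          0.          0.        ] [1455.31741716 -111.58218994 1004.51789686] [-0.67351099  0.1074211  -0.73133006]
side 54.67926033726678 [-0.06490806  0.          0.          0.          0.        ] [558.70748468 812.08177964 632.75306596] [ 0.07480696 -0.81165307 -0.57932997]
wrist 60.546088608597636 [-0.06289559  0.          0.          0.          0.        ] [156.53742628 608.86697236 372.40878475] [ 0.25957618 -0.10092599 -0.96043436]
[221.48529704 583.75672435 230.24016368] [[-9.34911374e-01  3.54880197e-01 -8.76359735e-04]
 [ 3.54881211e-01  9.34909879e-01 -1.68648435e-03]
 [ 2.20817474e-04 -1.88771701e-03 -9.99998194e-01]] 85.79141858406012
```

View pics/scene0.png

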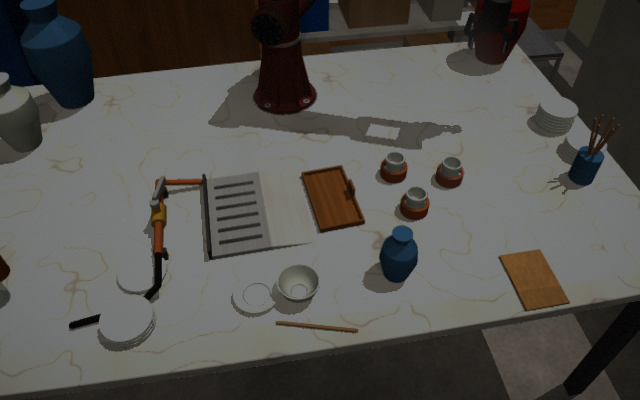

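View pics/side0.png

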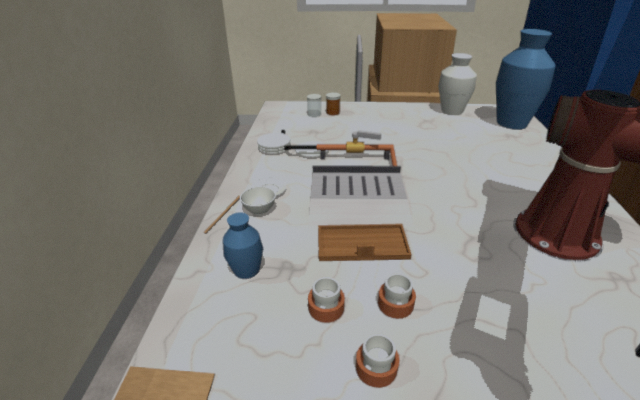

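The scene camera shows three cups in crocks, with rims near (395,158), (451,165) and (416,195). The tray is at about (332,198) with its tab at (351,188). The plate is at (240,215), the valve handle near (160,190), and the vase at (399,255). The side camera confirms all of these. Next I'll measure them.

```bash
python3 - <<'E'
from h import *
D={n:pickle.load(open(f'pics/{n}0.pkl','rb')) for n in ['scene','side']}
for n,d in D.items():
    hsv=cv2.cvtColor(d['image'],cv2.COLOR_RGB2HSV);P=cloud(d)
    h,s,v=hsv[...,0],hsv[...,1],hsv[...,2]
    print(n)
    # terracotta
    m=((h<12)|(h>174))&(s>110)&(v>60)&(P[...,2]<60)&(P[...,0]>250)
    k,l,st,c=cv2.connectedComponentsWithStats(m.astype(np.uint8))
    for i in range(1,k):
        if st[i,4]>80:
            q=P[l==i]; print('red',st[i],c[i].round(),np.nanpercentile(q,[2,50,98],axis=0).round(0).tolist(),np.median(hsv[l==i],axis=0))
    # cups: white above 50mm
    white=(s<70)&(v>90)&(P[...,2]>58)&(P[...,2]<75)
    k,l,st,c=cv2.connectedComponentsWithStats(white.astype(np.uint8))
    for i in range(1,k):
        if st[i,4]>15:
            q=P[l==i]; lo=np.nanpercentile(q,2,axis=0);hi=np.nanpercentile(q,98,axis=0);print('white',st[i],lo.round(),hi.round(),((lo+hi)/2).round(1))
    m=(P[...,2]>70)&(P[...,2]<125)&(P[...,1]<-100)&(P[...,0]>200)&(P[...,0]<800)&(P[...,1]>-500)
    k,l,st,c=cv2.connectedComponentsWithStats(m.astype(np.uint8))
    for i in range(1,k):
        if st[i,4]>10:
            q=P[l==i]; print('valve?',st[i],np.nanpercentile(q,[2,50,98],axis=0).round(0).tolist(),np.median(hsv[l==i],axis=0))
    m=(h>5)&(h<20)&(s>100)&(P[...,2]<60)&(P[...,0]>250)&(P[...,0]<800)&(P[...,1]<250)
    k,l,st,c=cv2.connectedComponentsWithStats(m.astype(np.uint8))
    for i in range(1,k):
        if st[i,4]>300:
            q=P[l==i]; print('brown',st[i],np.nanpercentile(q,[2,50,98],axis=0).round(0).tolist(),np.median(hsv[l==i],axis=0))
im=cv2.cvtColor(D['scene']['image'],cv2.COLOR_RGB2BGR)
a=cv2.resize(im[150:330,100:300],(600,540),interpolation=cv2.INTER_CUBIC); cv2.imwrite('pics/crop1.png',a)
E
```

```text
scene
red [166 179  36   5 123] [184. 181.] [[366.0, -376.0, -1.0], [406.0, -333.0, 34.0], [413.0, -288.0, 43.0]] [ 10. 199. 104.]
red [154 221   9  32 250] [158. 237.] [[563.0, -399.0, 43.0], [614.0, -388.0, 49.0], [657.0, -379.0, 54.0]] [ 10. 199.  94.]
white [539  96  39  22 627] [245. 782.  62.] [354. 888.  71.] [299.6 834.7  66.6]
white [385 152   9  12  24] [419. 230.  60.] [468. 254.  67.] [443.5 241.9  63.5]
white [398 154   7  10  16] [436. 261.  62.] [472. 283.  67.] [454.3 271.6  64.7]
white [443 156  20  14  56] [466. 383.  61.] [519. 434.  68.] [492.6 408.7  64.4]
white [406 185  21  16  93] [562. 249.  61.] [616. 301.  70.] [588.9 274.8  65.2]
valve? [149 176  18  34 270] [[452.0, -403.0, 73.0], [509.0, -383.0, 94.0], [542.0, -368.0, 104.0]] [18.  18.  68.5]
brown [ 302  166   62   67 2752] [[405.0, 4.0, 2.0], [520.0, 66.0, 7.0], [622.0, 125.0, 26.0]] [ 13. 197.  81.]
brown [151 190  15  67 514] [[465.0, -407.0, 38.0], [573.0, -386.0, 50.0], [659.0, -375.0, 59.0]] [ 10. 201.  86.]
side
red [316 145  29   5 126] [330. 147.] [[566.0, -384.0, 35.0], [613.0, -378.0, 44.0], 
[... 910 characters left out ...]
  66.3]
white [445  98  25   6  84] [  51. -804.   58.] [ 147. -772.   74.] [  99.  -787.8   66.5]
white [384 273  29  24 250] [420. 236.  58.] [473. 289.  66.] [447.  262.8  62.3]
white [313 277  28  23 253] [564. 255.  58.] [615. 307.  67.] [589.6 281.1  62.5]
white [362 333  34  31 368] [467. 387.  58.] [520. 440.  67.] [493.4 413.4  62.9]
valve? [352 130  30  10 194] [[449.0, -394.0, 73.0], [498.0, -377.0, 91.0], [540.0, -364.0, 102.0]] [120.   4. 110.]
brown [ 368   51   38   50 1298] [[254.0, -1768.0, -116.0], [352.0, -1336.0, -55.0], [430.0, -1280.0, 55.0]] [ 16. 117. 108.]
brown [ 319  224   92   37 3023] [[407.0, 10.0, 3.0], [512.0, 72.0, 6.0], [615.0, 135.0, 40.0]] [ 14. 145. 128.]
```

View pics/crop1.png

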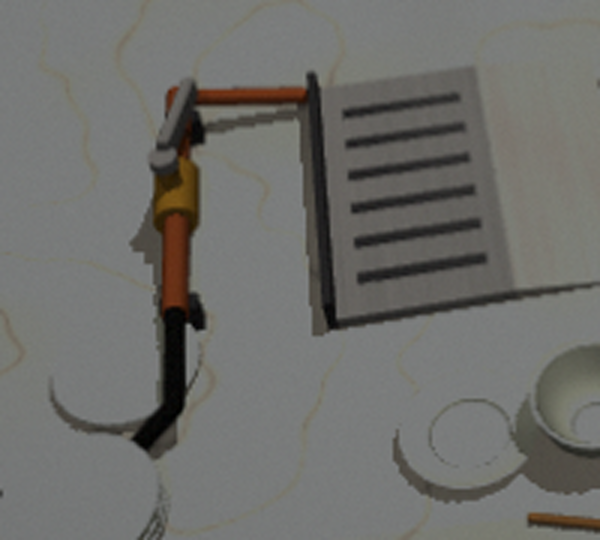

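The zoomed crop shows the valve hub at scene pixel (153.5,203) and the handle end at about (162.5,178). The plate/ramp boundary corners are at about (259,172.7) and (271,246.7).

```bash
python3 - <<'E'
from h import *
d=pickle.load(open('pics/scene0.pkl','rb'));e=pickle.load(open('pics/side0.pkl','rb'))
A=onz(d,[[259,172.7],[271,246.7],[210.7,258.3]],12);print('plate corners',A.round(0),depth(d,[[258,175],[269,244],[214,255]]).round(0))
v=A[1]-A[0];print(np.linalg.norm(v),np.degrees(np.arctan2(v[1],v[0])))
P=cloud(e)
# dense clouds: handle from both views, z 96-106
for n,D in (('sc',d),('si',e)):
    Q=cloud(D).reshape(-1,3);m=(Q[:,2]>88)&(Q[:,2]<110)&(Q[:,1]<-300)&(Q[:,1]>-450)&(Q[:,0]>400)&(Q[:,0]<600);q=Q[m]
    c=q.mean(0);w=np.linalg.svd(q[:,:2]-c[:2],full_matrices=False)[2][0];t=(q[:,:2]-c[:2])@w;print(n,m.sum(),c.round(),w,np.percentile(t,[1,99]),(c[:2]+np.outer(np.percentile(t,[1,99]),w)).round())
    hsv=cv2.cvtColor(D['image'],cv2.COLOR_RGB2HSV);Q=cloud(D);m=(hsv[...,0]<22)&(hsv[...,1]>100)&(Q[...,2]<60)&(Q[...,0]>380)&(Q[...,0]<660)&(Q[...,1]<160)&(Q[...,1]>-20)
    rim=Q[m&(Q[...,2]>12)&(Q[...,2]<20)][:,:2].astype(np.float32); print('tray',cv2.minAreaRect(rim))
    tab=Q[m&(Q[...,2]>28)]; print('tab',len(tab),np.percentile(tab,[3,50,97],axis=0).round().tolist())
    # cup rim: ray onto z=66 of white mask contour upper: crude via points z>60
    for cx,cy in ((447,268),(590,280),(493,415)):
        q=Q.reshape(-1,3);k=(np.hypot(q[:,0]-cx,q[:,1]-cy)<40)&(q[:,2]>55)&(q[:,2]<72);q=q[k]
        f=lambda p:np.clip(np.hypot(q[:,0]-p[0],q[:,1]-p[1])-28,0,None)**2
        (x,y),r=cv2.minEnclosingCircle(q[:,:2].astype(np.float32));print('cup',len(q),round(x),round(y),round(r,1),np.percentile(q[:,2],[50,95]).round())
E
```

```text
plate corners [[ 386. -123.   12.]
 [ 660. -115.   12.]
 [ 671. -265.   12.]] [[ 396. -126.   13.]
 [ 652. -119.   14.]
 [ 659. -258.    7.]]
274.49041659427854 1.6001378942664393
sc 211 [ 500. -383.   97.] [ 0.96624387 -0.25762916] [-51.26000923  42.18129599] [[ 451. -370.]
 [ 541. -394.]]
tray ((512.893798828125, 64.33255004882812), (221.69577026367188, 120.99262237548828), 4.810618877410889)
tab 54 [[490.0, 115.0, 29.0], [513.0, 118.0, 42.0], [527.0, 124.0, 47.0]]
cup 134 446 256 29.5 [61. 66.]
cup 185 589 274 30.1 [63. 68.]
cup 160 494 405 31.3 [62. 67.]
si 127 [ 494. -377.   95.] [-0.96308087  0.26921226] [-47.71122783  46.35314117] [[ 540. -390.]
 [ 449. -364.]]
tray ((511.332763671875, 70.71261596679688), (216.96505737304688, 121.5066146850586), 4.680480480194092)
tab 134 [[487.0, 123.0, 29.0], [508.0, 128.0, 39.0], [526.0, 131.0, 46.0]]
cup 313 448 262 29.6 [63. 66.]
cup 301 591 281 28.9 [63. 66.]
cup 430 493 412 28.9 [64. 67.]
```

```bash
R='{"travel":[-0.57,-0.8,0],"spin":0,"gripper":-1}'; python3 -m jog '[{"travel":[-0.57,-0.8,0],"spin":-0.5,"gripper":-1},{"travel":[-0.57,-0.8,0],"spin":-0.4,"gripper":-1},{"travel":[-0.57,-0.8,0],"spin":0,"gripper":-1},{"travel":[-0.57,-0.8,0],"spin":0,"gripper":-1},{"travel":[-0.57,-0.8,0],"spin":0,"gripper":-1},{"travel":[-0.57,-0.8,0],"spin":0,"gripper":-1},{"travel":[-0.57,-0.8,0],"spin":0,"gripper":-1},{"travel":[-0.57,-0.8,0],"spin":0,"gripper":-1},{"travel":[-0.57,-0.8,0],"spin":0,"gripper":-1},{"travel":[-0.57,-0.8,0],"spin":0,"gripper":-1},{"travel":[-0.57,-0.8,0],"spin":0,"gripper":-1},{"travel":[-0.57,-0.8,0],"spin":0,"gripper":-1}]'; python3 -m jog '[{"travel":[-0.57,-0.8,0],"spin":0,"gripper":-1},{"travel":[-0.57,-0.8,0],"spin":0,"gripper":-1},{"travel":[-0.57,-0.8,0],"spin":0,"gripper":-1},{"travel":[-0.57,-0.8,0],"spin":0,"gripper":-1},{"travel":[-0.57,-0.8,0],"spin":0,"gripper":-1},{"travel":[-0.57,-0.8,0],"spin":0,"gripper":-1},{"travel":[-0.57,-0.8,0],"spin":0,"gripper":-1},{"travel":[-0.57,-0.8,0],"spin":0,"gripper":-1}]'
python3 - <<'E'
from h import *
p,R,s=axes();print(p,np.degrees(np.arctan2(R[1,0],R[0,0])),s['joint_pos']);t=np.array([470,-372,p[2]]);print((t-p)@R/40)
E
```

```text
time: 1.15
ee_pos: [378.5, 138.1, 231.2]
eef_rot: [0.0, 0.134, 0.991, 0.0]
contact_force: [0.8, 0.5, -0.2]
width: 85.2
grasp_force: 0.0
time: 1.82
ee_pos: [486.6, -157.3, 231.0]
eef_rot: [-0.0, 0.134, 0.991, 0.0]
contact_force: [0.4, 0.9, -0.7]
width: 85.3
grasp_force: 0.0
[ 486.55586836 -157.31291856  231.00927131] 164.57775768672334 [-4.50155462e-01 -2.71716147e-02  1.87814257e+00  2.11236095e-04
  1.29093218e+00 -1.75184123e+00]
[-1.02830207e+00 -5.28398448e+00 -1.62699397e-03]
```

```bash
python3 -m jog '[{"travel":[-0.17,-0.88,0],"spin":0,"gripper":-1},{"travel":[-0.17,-0.88,0],"spin":0,"gripper":-1},{"travel":[-0.17,-0.88,0],"spin":0,"gripper":-1},{"travel":[-0.17,-0.88,0],"spin":0,"gripper":-1},{"travel":[-0.17,-0.88,0],"spin":0,"gripper":-1},{"travel":[-0.17,-0.88,0],"spin":0,"gripper":-1},{"travel":[0,0,0],"spin":0,"gripper":-1},{"travel":[0,0,0],"spin":0,"gripper":-1}]'
python3 - <<'E'
from h import *
d=grab('wrist','wv1');p,R,s=axes();print(p)
Q=cloud(d);m=(Q[...,2]>95)&(Q[...,2]<112)&(Q[...,1]<-300)
k,l,st,c=cv2.connectedComponentsWithStats(m.astype(np.uint8))
for i in range(1,k):
    if st[i,4]>100:
        mm=(l==i).astype(np.uint8);print(st[i],cv2.minAreaRect(Q[mm>0][:,:2].astype(np.float32)),np.median(Q[mm>0][:,2]))
E
```

```text
time: 2.48
ee_pos: [469.1, -371.4, 230.6]
eef_rot: [-0.0, 0.135, 0.991, 0.0]
contact_force: [0.2, 0.9, -0.6]
width: 85.2
grasp_force: 0.0
[ 469.33058474 -369.91735655  230.59335021]
[ 305  157   18   92 1292] ((484.41845703125, -378.3963928222656), (12.01518440246582, 79.20401000976562), 76.47285461425781) 101.36767802948776
```

View pics/wv1.png

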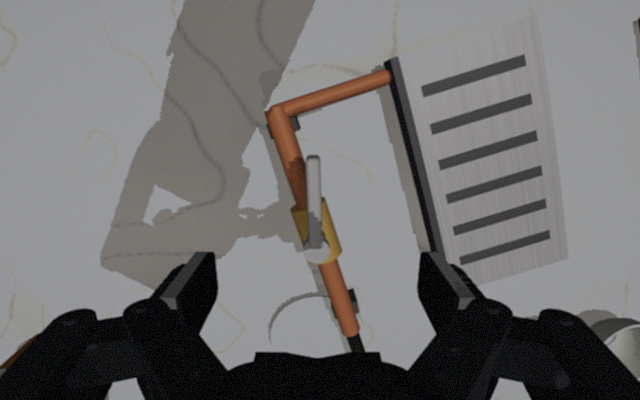

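The wrist view shows the handle at (313,157) to (318,250). Its measured top is at z 101.4 and its width is 12 mm, both matching the given sizes. The stop runs from (393,62) to (440,265). Next I'll get the station yaw from the stop.

```bash
python3 - <<'E'
from h import *
d=pickle.load(open('pics/wv1.pkl','rb'));Q=cloud(d)
m=(Q[...,2]>30)&(Q[...,2]<37)&(Q[...,1]>-330);m[:,:370]=0;m[:,445:]=0;m[255:]=0
q=Q[m][:,:2].astype(np.float32);print(m.sum(),cv2.minAreaRect(q));vx,vy,x0,y0=cv2.fitLine(q,cv2.DIST_L2,0,.01,.01).ravel();print(x0,y0,np.degrees(np.arctan2(vy,vx)),q.min(0),q.max(0),np.median(Q[m][:,2]))
m=(Q[...,2]>9)&(Q[...,2]<15)&(Q[...,1]>-300);q=Q[m][:,:2].astype(np.float32);print('plate',len(q),cv2.minAreaRect(q))
p,R,s=axes()
for ax in ([466,-374],):
    print(((np.array([*ax,p[2]])-p)@R/40).round(3), np.degrees(np.arctan2(R[1,0],R[0,0])),s['ee_pos'])
E
```

```text
1830 ((492.1609191894531, -281.58245849609375), (212.67584228515625, 32.07114028930664), 2.11493182182312)
480.38217 -271.09705 2.6300232 [ 385.37753 -300.86523] [ 597.87225 -262.39185] 33.6264677894865
plate 37087 ((606.48779296875, -161.16062927246094), (465.9928894042969, 214.3878936767578), 7.0020246505737305)
[ 0.053 -0.121 -0.   ] 164.52370575617485 [ 469.33058474 -369.91735655  230.59335021]
```

```bash
python3 - <<'E'
from h import *
d=pickle.load(open('pics/wv1.pkl','rb'))
g=cv2.cvtColor(d['image'],cv2.COLOR_RGB2GRAY);m=(g<75).astype(np.uint8);m[:,:415]=0;m[:,565:]=0;m[275:]=0
k,l,st,c=cv2.connectedComponentsWithStats(m)
L=[]
for i in range(1,k):
    if 300<st[i,4]<3000:
        v,u=np.nonzero(l==i);q=onz(d,np.c_[u,v],12)[:,:2].astype(np.float32)
        r=cv2.minAreaRect(q);f=cv2.fitLine(q,cv2.DIST_L2,0,.01,.01).ravel();print(st[i],[np.round(x,1) for x in r],np.degrees(np.arctan2(f[1],f[0])));L.append(r[0])
L=np.array(L);print(np.degrees(np.arctan2(*(L[-1]-L[0])[::-1])))
E
```

```text
[ 422   55  103   41 1015] [array([ 422.4, -193.2]), array([  9.9, 107.8]), np.float64(2.2)] -87.83742
[431  95 100  39 951] [array([ 462.4, -191.8]), array([ 10.1, 107.6]), np.float64(2.2)] -87.79199
[ 415  131   52  144 2037] [array([ 556.9, -274.7]), array([184. ,  51.7]), np.float64(8.6)] 0.34343103
[439 131  98  38 897] [array([ 502.3, -190.3]), array([ 10.2, 107.9]), np.float64(2.1)] -87.75177
[447 166  95  37 824] [array([ 542.2, -188.6]), array([ 10.3, 107.7]), np.float64(2.1)] -87.7795
[454 200  92  35 761] [array([ 582.2, -187. ]), array([ 10.4, 107.6]), np.float64(2.2)] -87.82744
[460 231  90  33 680] [array([ 622.2, -185.6]), array([ 10.2, 107.8]), np.float64(1.9)] -87.83793
2.2031474874586707
```

```bash
python3 -m jog '[{"travel":[0.05,-0.12,0],"spin":-0.33,"gripper":-1},{"travel":[0,0,0.9],"spin":0,"gripper":-1},{"travel":[0,0,0.9],"spin":0,"gripper":-1},{"travel":[0,0,0.9],"spin":0,"gripper":-1},{"travel":[0,0,0.6],"spin":0,"gripper":-1},{"travel":[0,0,0.4],"spin":0,"gripper":-1},{"travel":[0,0,0.2],"spin":0,"gripper":-1},{"travel":[0,0,0],"spin":0,"gripper":-1},{"travel":[0,0,0],"spin":0,"gripper":-1}]' 60
python3 -m jog '[{"travel":[0,0,0],"spin":0,"gripper":1},{"travel":[0,0,0],"spin":0,"gripper":1},{"travel":[0,0,0],"spin":0,"gripper":1},{"travel":[0,0,0],"spin":0,"gripper":1},{"travel":[0,0,0],"spin":0,"gripper":1},{"travel":[0,0,0],"spin":0,"gripper":1},{"travel":[0,0,0],"spin":0,"gripper":1},{"travel":[0,0,0],"spin":0,"gripper":1}]'
```

```text
time: 3.28
ee_pos: [467.2, -373.1, 75.8]
eef_rot: [0.0, 0.116, 0.993, 0.0]
contact_force: [-0.7, -0.8, 0.2]
width: 85.4
grasp_force: 0.0
time: 3.95
ee_pos: [466.7, -374.3, 75.8]
eef_rot: [0.0, 0.117, 0.993, -0.0]
contact_force: [-0.9, -1.2, 3.2]
width: 10.6
grasp_force: 61.6
```

```bash
python3 -m jog '[{"travel":[0,0.113,0],"spin":0.667,"gripper":1},{"travel":[0,0.113,0],"spin":0.667,"gripper":1},{"travel":[0,0.113,0],"spin":0.667,"gripper":1},{"travel":[0,0.113,0],"spin":0.667,"gripper":1},{"travel":[0,0.113,0],"spin":0.667,"gripper":1},{"travel":[0,0.113,0],"spin":0.667,"gripper":1},{"travel":[0,0.113,0],"spin":0.667,"gripper":1},{"travel":[0,0.113,0],"spin":0.667,"gripper":1},{"travel":[0,0.113,0],"spin":0.667,"gripper":1},{"travel":[0,0.113,0],"spin":0.667,"gripper":1},{"travel":[0,0,0],"spin":0,"gripper":1}]'
python3 - <<'E'
from h import *
p,R,s=axes();a=np.array([530,-389.2]);r=p[:2]-a;print(p,np.hypot(*r),np.degrees(np.arctan2(r[1],r[0]))-92.2,np.degrees(np.arctan2(R[1,0],R[0,0]))-92.2,s['width'],s['wrist_torque'])
E
```

```text
time: 4.87
ee_pos: [491.2, -337.7, 75.9]
eef_rot: [0.002, 0.45, 0.893, -0.001]
contact_force: [1.7, -4.4, -1.5]
width: 11.2
grasp_force: 61.1
[ 491.21783744 -337.73798343   75.85051766] 64.4390819541233 34.80195388531004 34.25091515279192 11.182870093776192 [-0.49378852 -0.13800454 -0.21610729]
```

```bash
python3 -m jog '[{"travel":[0,0.113,0],"spin":0.667,"gripper":1},{"travel":[0,0.113,0],"spin":0.667,"gripper":1},{"travel":[0,0.113,0],"spin":0.667,"gripper":1},{"travel":[0,0.113,0],"spin":0.667,"gripper":1},{"travel":[0,0.113,0],"spin":0.667,"gripper":1},{"travel":[0,0.113,0],"spin":0.667,"gripper":1},{"travel":[0,0.113,0],"spin":0.667,"gripper":1},{"travel":[0,0.113,0],"spin":0.667,"gripper":1},{"travel":[0,0.085,0],"spin":0.5,"gripper":1},{"travel":[0,0,0],"spin":0,"gripper":1},{"travel":[0,0,0],"spin":0,"gripper":1}]'
python3 - <<'E'
from h import *
p,R,s=axes();a=np.array([530,-389.2]);r=p[:2]-a;print(p,np.hypot(*r),np.degrees(np.arctan2(r[1],r[0]))-92.2,np.degrees(np.arctan2(R[1,0],R[0,0]))-92.2,s['width'],s['wrist_torque'])
E
```

```text
time: 5.78
ee_pos: [526.6, -325.5, 75.8]
eef_rot: [0.003, 0.697, 0.717, -0.002]
contact_force: [1.0, -7.3, -1.8]
width: 10.7
grasp_force: 61.1
[ 526.62447809 -325.512049     75.83294947] 63.777341205536416 0.8338920325765002 -0.5031247418517211 10.730865965999296 [-0.97233127  0.04735524  0.44645392]
```

```bash
python3 -m jog '[{"travel":[0,0,0],"spin":0,"gripper":-1},{"travel":[0,0,0],"spin":0,"gripper":-1},{"travel":[0,0,0],"spin":0,"gripper":-1},{"travel":[0,0,0],"spin":0,"gripper":-1},{"travel":[0,0,-0.5],"spin":0,"gripper":-1},{"travel":[0,0,-0.8],"spin":0,"gripper":-1},{"travel":[0,0,-0.8],"spin":0,"gripper":-1},{"travel":[0,0,-0.8],"spin":0,"gripper":-1},{"travel":[0,0,-0.8],"spin":0,"gripper":-1},{"travel":[0,0,-0.3],"spin":0,"gripper":-1},{"travel":[0,0,0],"spin":0,"gripper":-1},{"travel":[0,0,0],"spin":0,"gripper":-1}]'
python3 - <<'E'
from h import *
d=grab('wrist','wv2');p,R,s=axes();print(p)
Q=cloud(d);m=(Q[...,2]>95)&(Q[...,2]<112)&(Q[...,1]<-280)
k,l,st,c=cv2.connectedComponentsWithStats(m.astype(np.uint8))
for i in range(1,k):
    if st[i,4]>100:
        q=Q[l==i][:,:2].astype(np.float32);f=cv2.fitLine(q,cv2.DIST_L2,0,.01,.01).ravel();print(st[i],cv2.minAreaRect(q),np.degrees(np.arctan2(f[1],f[0]))-92.2)
d=grab('scene');Q=cloud(d);q=Q[(Q[...,2]>92)&(Q[...,2]<110)&(Q[...,1]<-280)&(Q[...,1]>-420)&(Q[...,0]>480)&(Q[...,0]<560)][:,:2].astype(np.float32);print(len(q),cv2.minAreaRect(q))
E
```

```text
time: 6.78
ee_pos: [526.1, -321.9, 235.1]
eef_rot: [0.0, 0.697, 0.717, 0.0]
contact_force: [0.0, 0.1, -2.0]
width: 85.5
grasp_force: 0.0
[ 525.18251172 -321.27799189  233.15643436]
[ 311  162   15   90 1241] ((528.57666015625, -343.17620849609375), (12.020009994506836, 79.7515640258789), 2.792127847671509) -179.61337
215 ((527.8917236328125, -355.8304443359375), (26.269336700439453, 96.67244720458984), 6.1416497230529785)
```

```bash
python3 -m jog '[{"travel":[0.95,0,0],"spin":0,"gripper":-1},{"travel":[0.95,0,0],"spin":0,"gripper":-1},{"travel":[0.95,0,0],"spin":0,"gripper":-1},{"travel":[0.95,0,0],"spin":0,"gripper":-1},{"travel":[0.95,0,0],"spin":0,"gripper":-1},{"travel":[0.95,0,0],"spin":0,"gripper":-1},{"travel":[0.95,0,0],"spin":0,"gripper":-1},{"travel":[0.95,0,0],"spin":0,"gripper":-1},{"travel":[0.95,0,0],"spin":0,"gripper":-1},{"travel":[0.95,0,0],"spin":0,"gripper":-1},{"travel":[0.95,0,0],"spin":0,"gripper":-1},{"travel":[0.95,0,0],"spin":0,"gripper":-1}]'
python3 -m jog '[{"travel":[0.9,0,-0.3],"spin":0,"gripper":-1},{"travel":[0.9,0,-0.3],"spin":0,"gripper":-1},{"travel":[0,0,-0.2],"spin":-1,"gripper":-1},{"travel":[0,0,-0.2],"spin":-1,"gripper":-1},{"travel":[0,0,0],"spin":-1,"gripper":-1},{"travel":[0,0,0],"spin":-1,"gripper":-1},{"travel":[0,0,0],"spin":-1,"gripper":-1},{"travel":[0,0,0],"spin":-1,"gripper":-1},{"travel":[0,0,0],"spin":-1,"gripper":-1},{"travel":[0,0,0],"spin":-1,"gripper":-1},{"travel":[0,0,0],"spin":0,"gripper":-1},{"travel":[0,0,0],"spin":0,"gripper":-1}]'
cat > cups.py <<'E'
from h import *
import sys
def meas(d):
    # white rim region by colour, outer contour -> rays on rim plane z (from depth)
    Q=cloud(d);hsv=cv2.cvtColor(d['image'],cv2.COLOR_RGB2HSV)
    m=((Q[...,2]>57)&(Q[...,2]<74)&(hsv[...,1]<90)&(Q[...,1]>-30)).astype(np.uint8)
    k,l,st,c=cv2.connectedComponentsWithStats(m,connectivity=8);out=[]
    for i in range(1,k):
        if st[i,4]>150:
            q=Q[l==i];z=np.percentile(q[:,2],80);t=q[q[:,2]>z-5]
            v,u=np.nonzero((l==i)&(Q[...,2]>z-5));hull=onz(d,np.c_[u,v],z)[:,:2].astype(np.float32)
            out.append((st[i,:4],cv2.minEnclosingCircle(hull),cv2.minEnclosingCircle(t[:,:2].astype(np.float32)),z))
    return out
if __name__=='__main__':
    d=grab('wrist',sys.argv[1]);p,R,s=axes();print(p,np.degrees(np.arctan2(R[1,0],R[0,0])),s['joint_pos'])
    for o in meas(d): print(o)
E
python3 cups.py wc1
```

```text
time: 7.88
ee_pos: [511.5, 135.3, 232.1]
eef_rot: [-0.002, 0.697, 0.717, -0.002]
contact_force: [0.7, -1.0, -0.0]
width: 85.4
grasp_force: 0.0
time: 8.88
ee_pos: [510.5, 205.4, 272.6]
eef_rot: [-0.002, 0.347, 0.938, -0.001]
contact_force: [-1.0, 0.5, 0.3]
width: 85.3
grasp_force: 0.0
[510.79473087 205.44413115 273.16903174] 139.4137178230179 [ 2.54901238e-01  2.83129514e-02  1.74262738e+00  3.03133533e-05
  1.37437642e+00 -6.07540074e-01]
(array([439,   0,  61,  47], dtype=int32), ((493.0177917480469, 410.5111389160156), 28.40011978149414), ((493.3381652832031, 411.6732482910156), 28.33037567138672), np.float64(65.9044863020516))
(array([290,  53,  57,  59], dtype=int32), ((446.8800964355469, 260.8870849609375), 27.848060607910156), ((446.869384765625, 261.0532531738281), 28.01418113708496), np.float64(66.12158251408638))
(array([392, 153,  55,  52], dtype=int32), ((589.75048828125, 278.89739990234375), 28.55662727355957), ((590.5758666992188, 279.2248229980469), 28.314546585083008), np.float64(66.10281462353063))
```

View pics/wc1.png

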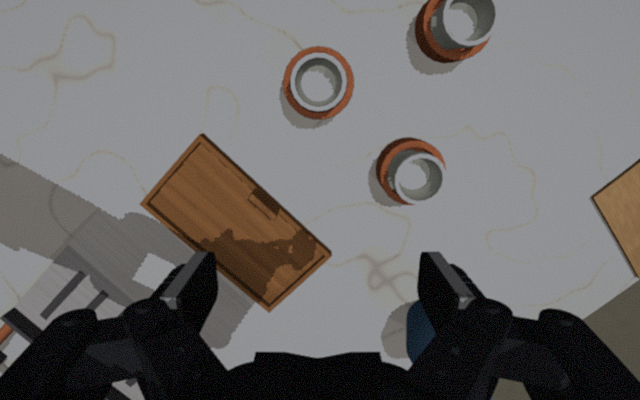

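The wrist view shows the three cups at pixels (319,82), (419,178) and (469,16). Rims measure z 66 with radius 28, as they should. The tray is fully visible, with its tab at (265,202), and the vase is near (420,330).

```bash
cat > tray.py <<'E'
from h import *
def tray(d,dbg=True):
    Q=cloud(d);hsv=cv2.cvtColor(d['image'],cv2.COLOR_RGB2HSV)
    m=(hsv[...,0]<22)&(hsv[...,1]>100)&(Q[...,0]>330)&(Q[...,0]<720)&(Q[...,1]<205)&(Q[...,1]>-270)&(Q[...,2]>-5)&(Q[...,2]<62)
    k,l,st,c=cv2.connectedComponentsWithStats(m.astype(np.uint8));i=1+np.argmax(st[1:,4]);q=Q[l==i]
    rim=q[(q[:,2]<19+OFF)&(q[:,2]>11+OFF)]
    r=cv2.minAreaRect(rim[:,:2].astype(np.float32));tab=q[q[:,2]>40+OFF]
    print('tray',r,'z',np.percentile(rim[:,2],[50,90]).round(1),'tab',np.median(tab,axis=0) if len(tab) else None,len(tab))
OFF=0
E
python3 - <<'E'
from tray import *
d=pickle.load(open('pics/wc1.pkl','rb'));tray(d)
s=grab('scene');Q=cloud(s);m=(Q[...,2]>5)&(Q[...,2]<170)&(Q[...,0]>600)&(Q[...,0]<850)&(Q[...,1]>150)&(Q[...,1]<350);q=Q[m];print('vase',np.percentile(q,[1,50,99],axis=0).round())
p,R,st=axes()
print(((np.array([446.9,261,p[2]])-p)@R/40).round(2))
E
```

```text
tray ((512.4498291015625, 69.46929168701172), (218.66188049316406, 121.1220932006836), 4.9159650802612305) z [15.5 16.7] tab [507.07489677 126.04219886  44.31899186] 255
vase [[601. 151.   6.]
 [796. 182.  90.]
 [825. 303. 152.]]
[2.12 0.01 0.  ]
```

```bash
python3 -m jog '[{"travel":[0.7,0,0],"spin":0,"gripper":-1},{"travel":[0.7,0,0],"spin":0,"gripper":-1},{"travel":[0.72,0,0],"spin":0,"gripper":-1},{"travel":[0,0,0.9],"spin":0,"gripper":-1},{"travel":[0,0,0.9],"spin":0,"gripper":-1},{"travel":[0,0,0.9],"spin":0,"gripper":-1},{"travel":[0,0,0.9],"spin":0,"gripper":-1},{"travel":[0,0,0.7],"spin":0,"gripper":-1},{"travel":[0,0,0.5],"spin":0,"gripper":-1},{"travel":[0,0,0],"spin":0,"gripper":-1},{"travel":[0,0,0],"spin":0,"gripper":-1}]' 70
python3 - <<'E'
from h import *
p,R,st=axes();print(p,((np.array([446.9,261,40])-p)@R/40).round(3))
E
```

```text
time: 9.9
ee_pos: [445.9, 260.2, 82.0]
eef_rot: [-0.001, 0.346, 0.938, -0.001]
contact_force: [0.6, 0.6, 0.8]
width: 85.4
grasp_force: 0.0
[445.90749346 260.15110905  81.95318402] [-0.007  0.036  1.049]
```

```bash
python3 -m jog '[{"travel":[0,0.03,0.5],"spin":0,"gripper":-1},{"travel":[0,0,0.35],"spin":0,"gripper":-1},{"travel":[0,0,0.2],"spin":0,"gripper":-1},{"travel":[0,0,0],"spin":0,"gripper":-1},{"travel":[0,0,0],"spin":0,"gripper":1},{"travel":[0,0,0],"spin":0,"gripper":1},{"travel":[0,0,0],"spin":0,"gripper":1},{"travel":[0,0,0],"spin":0,"gripper":1},{"travel":[0,0,0],"spin":0,"gripper":1},{"travel":[0,0,0],"spin":0,"gripper":1}]' 70
python3 -m jog '[{"travel":[0,0,0],"spin":-0.75,"gripper":1},{"travel":[0,0,0],"spin":-0.75,"gripper":1},{"travel":[0,0,0],"spin":-0.75,"gripper":1},{"travel":[0,0,0],"spin":-0.75,"gripper":1},{"travel":[0,0,0],"spin":-0.75,"gripper":1},{"travel":[0,0,0],"spin":-0.75,"gripper":1},{"travel":[0,0,0],"spin":-0.75,"gripper":1},{"travel":[0,0,0],"spin":-0.75,"gripper":1},{"travel":[0,0,0],"spin":-0.75,"gripper":1},{"travel":[0,0,0],"spin":-0.75,"gripper":1},{"travel":[0,0,0],"spin":0,"gripper":1}]'
```

```text
time: 10.73
ee_pos: [447.9, 260.8, 43.2]
eef_rot: [-0.0, 0.345, 0.939, -0.001]
contact_force: [-3.1, -4.1, 8.6]
width: 53.1
grasp_force: 72.2
time: 11.65
ee_pos: [449.5, 262.4, 43.2]
eef_rot: [0.002, -0.04, 0.999, 0.001]
contact_force: [-0.9, 0.4, 5.3]
width: 53.0
grasp_force: 74.0
```

```bash
python3 -m jog '[{"travel":[0,0,-0.1],"spin":0,"gripper":1},{"travel":[0,0,-0.2],"spin":0,"gripper":1},{"travel":[0,0,-0.2],"spin":0,"gripper":1},{"travel":[0,0,-0.2],"spin":0,"gripper":1}]'; python3 -m jog '[{"travel":[0,0,-0.3],"spin":0,"gripper":1},{"travel":[0,0,-0.4],"spin":0,"gripper":1},{"travel":[0,0,-0.5],"spin":0,"gripper":1},{"travel":[0,0,0],"spin":0,"gripper":1},{"travel":[0,0,0],"spin":0,"gripper":1}]'
python3 - <<'E'
from h import *
grab('side','s2');im=cv2.imread('pics/s2.png');cv2.imwrite('pics/s2c.png',cv2.resize(im[180:400,220:520],(600,440)))
grab('wrist','w2')
p,R,s=axes();print(s['contact_force'],s['width'])
E
```

```text
time: 11.98
ee_pos: [446.6, 261.2, 69.1]
eef_rot: [-0.001, -0.039, 0.999, -0.0]
contact_force: [0.9, 0.5, -5.7]
width: 53.4
grasp_force: 74.3
time: 12.4
ee_pos: [450.0, 262.4, 120.0]
eef_rot: [0.003, -0.04, 0.999, 0.001]
contact_force: [-0.1, -0.0, -1.1]
width: 53.5
grasp_force: 74.9
[-0.52522293 -0.1079404  -3.47958374] 53.32810588817509
```

View pics/s2c.png

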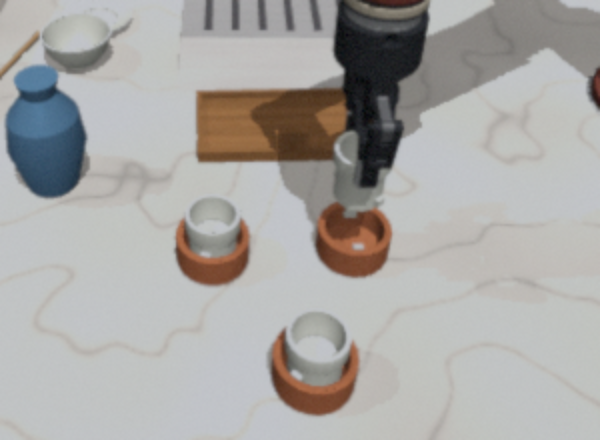

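```bash
python3 -m jog '[{"travel":[0.04,-0.4,0],"spin":0,"gripper":1},{"travel":[0.06,-0.8,0],"spin":0,"gripper":1},{"travel":[0.06,-0.8,0],"spin":0,"gripper":1},{"travel":[0.06,-0.8,0],"spin":0,"gripper":1},{"travel":[0.06,-0.8,0],"spin":0,"gripper":1},{"travel":[0.06,-0.8,0],"spin":0,"gripper":1},{"travel":[0.06,-0.5,0],"spin":0,"gripper":1},{"travel":[0,0,0],"spin":0,"gripper":1},{"travel":[0,0,0],"spin":0,"gripper":1},{"travel":[0,0,0],"spin":0,"gripper":1}]'
python3 - <<'E'
from h import *
import tray
p,R,st=axes();print(p,np.degrees(np.arctan2(R[1,0],R[0,0])),((np.array([448.6,64,44])-p)@R/40).round(3))
tray.tray(grab('scene')); tray.tray(grab('side'))
E
```

```text
time: 13.33
ee_pos: [446.9, 65.3, 116.4]
eef_rot: [-0.001, -0.04, 0.999, 0.0]
contact_force: [1.1, 1.0, -1.2]
width: 53.0
grasp_force: 74.9
[446.86684503  65.3148024  116.44291663] -175.47158556772695 [-0.044 -0.037  1.811]
tray ((511.85382080078125, 64.08484649658203), (225.36866760253906, 120.84892272949219), 4.980232238769531) z [15.4 17.7] tab [509.98459368 118.93535716  44.70231613] 31
tray ((511.48419189453125, 70.90699005126953), (216.3922119140625, 121.16645812988281), 4.521975994110107) z [14.8 16.5] tab [508.19683569 126.91558952  43.86274095] 59
```

Tray unmoved. Lower and release partially, then rise.

```bash
python3 -m jog '[{"travel":[-0.04,-0.04,0.5],"spin":0,"gripper":1},{"travel":[0,0,0.5],"spin":0,"gripper":1},{"travel":[0,0,0.4],"spin":0,"gripper":1},{"travel":[0,0,0.25],"spin":0,"gripper":1},{"travel":[0,0,0.1],"spin":0,"gripper":1},{"travel":[0,0,0.05],"spin":0,"gripper":1},{"travel":[0,0,0],"spin":0,"gripper":1},{"travel":[0,0,0],"spin":0,"gripper":1}]'
```

```text
time: 14.1
ee_pos: [450.2, 63.7, 46.1]
eef_rot: [0.001, -0.04, 0.999, -0.0]
contact_force: [-0.3, -0.8, -0.5]
width: 53.1
grasp_force: 74.9
```

```bash
python3 -m jog '[{"travel":[0,0,0.05],"spin":0,"gripper":1},{"travel":[0,0,0],"spin":0,"gripper":1},{"travel":[0,0,0],"spin":0,"gripper":1}]'; python3 -m jog '[{"travel":[0,0,0],"spin":0,"gripper":-0.55},{"travel":[0,0,0],"spin":0,"gripper":-0.55},{"travel":[0,0,0],"spin":0,"gripper":-0.55},{"travel":[0,0,0],"spin":0,"gripper":-0.55},{"travel":[0,0,-0.3],"spin":0,"gripper":-0.55},{"travel":[0,0,-0.6],"spin":0,"gripper":-0.55},{"travel":[0,0,-0.8],"spin":0,"gripper":-1},{"travel":[0,0,-0.8],"spin":0,"gripper":-1},{"travel":[0,0,-0.8],"spin":0,"gripper":-1},{"travel":[0,0,-0.5],"spin":0,"gripper":-1},{"travel":[0,0,0],"spin":0,"gripper":-1}]'
python3 - <<'E'
from cups import *; import tray
d=grab('wrist','wp1')
for o in meas(d): print(o[1:])
d=grab('side','sp1');tray.tray(d)
for o in meas(d): print(o[1:])
d=grab('scene');q=onz(d,[[401,232]],150);print('vase',q,depth(d,[[399,262]]))
p,R,st=axes();print(p,np.degrees(np.arctan2(R[1,0],R[0,0])),((np.array([590.2,279,250])-p)@R/40).round(3))
E
```

```text
time: 14.35
ee_pos: [449.7, 63.4, 43.8]
eef_rot: [0.0, -0.04, 0.999, -0.0]
contact_force: [0.5, -0.0, -1.2]
width: 53.4
grasp_force: 74.9
time: 15.27
ee_pos: [453.4, 63.5, 201.4]
eef_rot: [0.006, -0.04, 0.999, -0.0]
contact_force: [0.1, 0.8, 0.2]
width: 85.4
grasp_force: 0.0
(((447.40399169921875, 62.79362106323242), 27.889299392700195), ((447.81622314453125, 62.89249038696289), 27.828914642333984), np.float64(65.93576538260703))
(((564.870361328125, 275.55877685546875), 15.125022888183594), ((567.6417236328125, 278.4226989746094), 15.193280220031738), np.float64(65.52602068789452))
tray ((511.49285888671875, 71.52965545654297), (215.88172912597656, 121.10879516601562), 4.330635070800781) z [14.7 16.6] tab [508.21082943 126.36075884  43.84818932] 59
(((448.7779541015625, 65.3552474975586), 30.52474021911621), ((448.3490905761719, 63.019222259521484), 29.076677322387695), np.float64(65.38313118541123))
(((590.8574829101562, 283.0185852050781), 30.068862915039062), ((590.2766723632812, 280.60589599609375), 28.50608253479004), np.float64(65.15207040815153))
(((493.72235107421875, 414.2488098144531), 28.921220779418945), ((493.5857849121094, 412.3616027832031), 28.743738174438477), np.float64(65.58956845478674))
vase [[778.87892254 172.01555785 150.        ]] [[817.53181932 163.01419543  93.00354473]]
[448.79984001  63.47971506 194.70077385] -175.44203823283954 [-3.951  5.09  -1.385]
```

```bash
python3 -m jog '[{"travel":[-0.494,0.636,0],"spin":0,"gripper":-1},{"travel":[-0.494,0.636,0],"spin":0,"gripper":-1},{"travel":[-0.494,0.636,0],"spin":0,"gripper":-1},{"travel":[-0.494,0.636,0],"spin":0,"gripper":-1},{"travel":[-0.494,0.636,0],"spin":0,"gripper":-1},{"travel":[-0.494,0.636,0],"spin":0,"gripper":-1},{"travel":[-0.494,0.636,0],"spin":0,"gripper":-1},{"travel":[-0.494,0.636,0],"spin":0,"gripper":-1},{"travel":[0,0,0],"spin":0.94,"gripper":-1},{"travel":[0,0,0],"spin":0.94,"gripper":-1},{"travel":[0,0,0],"spin":0.94,"gripper":-1},{"travel":[0,0,0],"spin":0.94,"gripper":-1}]'
python3 -m jog '[{"travel":[0,0,0.4],"spin":0.94,"gripper":-1},{"travel":[0,0,0.7],"spin":0.94,"gripper":-1},{"travel":[0,0,0.7],"spin":0.94,"gripper":-1},{"travel":[0,0,0.6],"spin":0.94,"gripper":-1},{"travel":[0,0,0.2],"spin":0,"gripper":-1},{"travel":[0,0,0],"spin":0,"gripper":-1},{"travel":[0,0,0],"spin":0,"gripper":-1}]'
python3 - <<'E'
from h import *
p,R,st=axes();print(p,np.degrees(np.arctan2(R[1,0],R[0,0])),((np.array([590.2,279,41])-p)@R/40).round(3))
E
```

```text
time: 16.42
ee_pos: [589.0, 278.6, 191.5]
eef_rot: [-0.003, 0.159, 0.987, -0.001]
contact_force: [0.5, -0.1, 0.1]
width: 85.5
grasp_force: 0.0
time: 17.0
ee_pos: [589.9, 278.6, 89.9]
eef_rot: [-0.001, 0.346, 0.938, -0.001]
contact_force: [-0.1, 0.4, 0.7]
width: 85.5
grasp_force: 0.0
[589.86382428 278.57079223  89.90563395] 139.55303162858462 [-1.000e-03  1.700e-02  1.223e+00]
```

```bash
python3 -m jog '[{"travel":[0,0.02,0.5],"spin":0,"gripper":-1},{"travel":[0,0,0.45],"spin":0,"gripper":-1},{"travel":[0,0,0.25],"spin":0,"gripper":-1},{"travel":[0,0,0],"spin":0,"gripper":-1},{"travel":[0,0,0],"spin":0,"gripper":1},{"travel":[0,0,0],"spin":0,"gripper":1},{"travel":[0,0,0],"spin":0,"gripper":1},{"travel":[0,0,0],"spin":0,"gripper":1},{"travel":[0,0,0],"spin":0,"gripper":1},{"travel":[0,0,0],"spin":0,"gripper":1}]' 70
python3 -m jog '[{"travel":[0,0,0],"spin":-0.75,"gripper":1},{"travel":[0,0,0],"spin":-0.75,"gripper":1},{"travel":[0,0,0],"spin":-0.75,"gripper":1},{"travel":[0,0,0],"spin":-0.75,"gripper":1},{"travel":[0,0,0],"spin":-0.75,"gripper":1},{"travel":[0,0,0],"spin":-0.75,"gripper":1},{"travel":[0,0,0],"spin":-0.75,"gripper":1},{"travel":[0,0,0],"spin":-0.75,"gripper":1},{"travel":[0,0,0],"spin":-0.75,"gripper":1},{"travel":[0,0,0],"spin":-0.75,"gripper":1},{"travel":[0,0,0],"spin":0,"gripper":1}]'
python3 -m jog '[{"travel":[0,0,-0.1],"spin":0,"gripper":1},{"travel":[0,0,-0.2],"spin":0,"gripper":1},{"travel":[0,0,-0.2],"spin":0,"gripper":1},{"travel":[0,0,-0.2],"spin":0,"gripper":1}]'
```

```text
time: 17.83
ee_pos: [592.1, 279.2, 46.0]
eef_rot: [0.001, 0.346, 0.938, -0.0]
contact_force: [-2.9, -3.1, 4.9]
width: 53.6
grasp_force: 72.8
time: 18.75
ee_pos: [593.3, 280.4, 45.9]
eef_rot: [0.002, -0.039, 0.999, 0.001]
contact_force: [-0.7, -0.8, 4.7]
width: 53.8
grasp_force: 72.8
time: 19.08
ee_pos: [590.1, 279.2, 70.8]
eef_rot: [-0.001, -0.038, 0.999, -0.0]
contact_force: [-0.2, -0.1, -5.7]
width: 53.2
grasp_force: 74.5
```

```bash
python3 -m jog '[{"travel":[0,0,-0.4],"spin":0,"gripper":1},{"travel":[0,0,-0.5],"spin":0,"gripper":1},{"travel":[0,0,-0.4],"spin":0,"gripper":1},{"travel":[0.06,-0.5,0],"spin":0,"gripper":1},{"travel":[0.12,-0.9,0],"spin":0,"gripper":1},{"travel":[0.12,-0.9,0],"spin":0,"gripper":1},{"travel":[0.12,-0.9,0],"spin":0,"gripper":1},{"travel":[0.12,-0.9,0],"spin":0,"gripper":1},{"travel":[0.1,-0.5,0],"spin":0,"gripper":1},{"travel":[0,0,0],"spin":0,"gripper":1},{"travel":[0,0,0],"spin":0,"gripper":1}]'
python3 - <<'E'
from cups import *
import tray
p,R,st=axes();print(p,np.degrees(np.arctan2(R[1,0],R[0,0])),((np.array([576.2,75,46])-p)@R/40).round(3),st['width'])
d=grab('side');tray.tray(d)
for o in meas(d): print(o[1:])
E
```

```text
time: 20.0
ee_pos: [580.2, 93.1, 124.7]
eef_rot: [0.0, -0.037, 0.999, 0.0]
contact_force: [0.0, -0.0, -1.0]
width: 53.4
grasp_force: 75.0
[580.23546353  93.07625379 124.65832785] -175.73265902199253 [ 0.136 -0.444  1.966] 53.434867975449045
tray ((511.9744873046875, 71.08895874023438), (215.1480712890625, 120.92951965332031), 4.430237770080566) z [14.8 16.7] tab [508.26425882 126.79671946  43.74202293] 60
(((448.10992431640625, 66.6259765625), 31.02336883544922), ((447.22662353515625, 64.20280456542969), 29.363431930541992), np.float64(65.45129701887916))
(((493.7175598144531, 414.2200927734375), 28.923343658447266), ((493.1475524902344, 413.2350158691406), 28.37470245361328), np.float64(65.54869200705033))
```

```bash
python3 -m jog '[{"travel":[0.136,-0.444,0],"spin":0,"gripper":1},{"travel":[0,0,0.4],"spin":0,"gripper":1},{"travel":[0,0,0.5],"spin":0,"gripper":1},{"travel":[0,0,0.4],"spin":0,"gripper":1},{"travel":[0,0,0.3],"spin":0,"gripper":1},{"travel":[0,0,0.2],"spin":0,"gripper":1},{"travel":[0,0,0.1],"spin":0,"gripper":1},{"travel":[0,0,0],"spin":0,"gripper":1},{"travel":[0,0,0],"spin":0,"gripper":1}]'
```

```text
time: 20.8
ee_pos: [576.7, 76.3, 48.0]
eef_rot: [0.001, -0.039, 0.999, -0.0]
contact_force: [0.8, 0.9, -1.1]
width: 53.3
grasp_force: 75.0
```

```bash
python3 -m jog '[{"travel":[0,-0.02,0.05],"spin":0,"gripper":1},{"travel":[0,0,0.02],"spin":0,"gripper":1},{"travel":[0,0,0],"spin":0,"gripper":1},{"travel":[0,0,0],"spin":0,"gripper":1}]'; python3 -m jog '[{"travel":[0,0,0],"spin":0,"gripper":-0.55},{"travel":[0,0,0],"spin":0,"gripper":-0.55},{"travel":[0,0,0],"spin":0,"gripper":-0.55},{"travel":[0,0,0],"spin":0,"gripper":-0.55},{"travel":[0,0,-0.3],"spin":0,"gripper":-0.55},{"travel":[0,0,-0.6],"spin":0,"gripper":-0.55},{"travel":[0,0,-0.8],"spin":0,"gripper":-1},{"travel":[0,0,-0.8],"spin":0,"gripper":-1},{"travel":[0,0,-0.8],"spin":0,"gripper":-1},{"travel":[0,0,-0.5],"spin":0,"gripper":-1},{"travel":[0,0,0],"spin":0,"gripper":-1},{"travel":[0,0,0],"spin":0,"gripper":-1}]'
python3 - <<'E'
from cups import *; import tray
d=grab('wrist')
for o in meas(d): print(o[1:])
tray.tray(grab('side'))
p,R,st=axes();print(p,np.degrees(np.arctan2(R[1,0],R[0,0])),((np.array([493.1,411,90])-p)@R/40).round(3))
E
```

```text
time: 21.13
ee_pos: [577.3, 75.2, 45.9]
eef_rot: [0.001, -0.039, 0.999, 0.0]
contact_force: [-0.5, 0.2, 4.4]
width: 53.3
grasp_force: 75.4
time: 22.13
ee_pos: [577.3, 75.2, 199.1]
eef_rot: [0.002, -0.039, 0.999, -0.0]
contact_force: [-0.3, 1.1, -0.7]
width: 85.6
grasp_force: 0.0
(((449.1499938964844, 62.40214920043945), 27.756759643554688), ((448.5818176269531, 62.27047348022461), 27.94495964050293), np.float64(66.07028806081962))
(((575.1641845703125, 74.43663787841797), 27.919601440429688), ((575.7030029296875, 74.78588104248047), 27.94437599182129), np.float64(65.96103695045736))
tray ((511.87481689453125, 69.95240783691406), (215.611572265625, 123.02889251708984), 4.455214023590088) z [14.8 16.6] tab [506.12741814 127.0892974   44.01596314] 63
[574.88883545  75.16251978 195.3344523 ] -175.55896221741574 [1.382 8.529 2.637]
```

Both cups stand on the tray. Next is cup C.

```bash
python3 -m jog '[{"travel":[0.14,0.853,0],"spin":0,"gripper":-1},{"travel":[0.14,0.853,0],"spin":0,"gripper":-1},{"travel":[0.14,0.853,0],"spin":0,"gripper":-1},{"travel":[0.14,0.853,0],"spin":0,"gripper":-1},{"travel":[0.14,0.853,0],"spin":0,"gripper":-1},{"travel":[0.14,0.853,0],"spin":0,"gripper":-1},{"travel":[0.14,0.853,0],"spin":0,"gripper":-1},{"travel":[0.14,0.853,0],"spin":0,"gripper":-1},{"travel":[0.14,0.853,0],"spin":0,"gripper":-1},{"travel":[0.14,0.853,0],"spin":0,"gripper":-1},{"travel":[0,0,0],"spin":0.94,"gripper":-1},{"travel":[0,0,0],"spin":0.94,"gripper":-1}]'
python3 -m jog '[{"travel":[0,0,0],"spin":0.94,"gripper":-1},{"travel":[0,0,0.2],"spin":0.94,"gripper":-1},{"travel":[0,0,0.4],"spin":0.94,"gripper":-1},{"travel":[0,0,0.7],"spin":0.94,"gripper":-1},{"travel":[0,0,0.7],"spin":0.94,"gripper":-1},{"travel":[0,0,0.6],"spin":0.94,"gripper":-1},{"travel":[0,0,0],"spin":0,"gripper":-1},{"travel":[0,0,0],"spin":0,"gripper":-1}]'
python3 - <<'E'
from h import *
p,R,st=axes();print(p,np.degrees(np.arctan2(R[1,0],R[0,0])),((np.array([493.1,411.3,41])-p)@R/40).round(3),st['joint_pos'])
E
```

```text
time: 23.23
ee_pos: [491.2, 412.3, 193.2]
eef_rot: [-0.002, 0.06, 0.998, -0.002]
contact_force: [-0.7, -0.4, 0.2]
width: 85.3
grasp_force: 0.0
time: 23.9
ee_pos: [490.9, 409.1, 88.4]
eef_rot: [-0.003, 0.346, 0.938, -0.003]
contact_force: [0.0, 0.0, 0.4]
width: 85.3
grasp_force: 0.0
[490.9117362  409.10320961  88.38689969] 139.45760412750667 [-0.009  0.087  1.184] [ 5.84990747e-01  4.00070502e-01  1.66828185e+00 -3.68318058e-06
  1.08181200e+00 -2.78215231e-01]
```

```bash
python3 -m jog '[{"travel":[0,0.05,0.5],"spin":0,"gripper":-1},{"travel":[0,0,0.45],"spin":0,"gripper":-1},{"travel":[0,0,0.22],"spin":0,"gripper":-1},{"travel":[0,0,0],"spin":0,"gripper":-1},{"travel":[0,0,0],"spin":0,"gripper":1},{"travel":[0,0,0],"spin":0,"gripper":1},{"travel":[0,0,0],"spin":0,"gripper":1},{"travel":[0,0,0],"spin":0,"gripper":1},{"travel":[0,0,0],"spin":0,"gripper":1},{"travel":[0,0,0],"spin":0,"gripper":1}]' 70
python3 -m jog '[{"travel":[0,0,0],"spin":-0.75,"gripper":1},{"travel":[0,0,0],"spin":-0.75,"gripper":1},{"travel":[0,0,0],"spin":-0.75,"gripper":1},{"travel":[0,0,0],"spin":-0.75,"gripper":1},{"travel":[0,0,0],"spin":-0.75,"gripper":1},{"travel":[0,0,0],"spin":-0.75,"gripper":1},{"travel":[0,0,0],"spin":-0.75,"gripper":1},{"travel":[0,0,0],"spin":-0.75,"gripper":1},{"travel":[0,0,0],"spin":-0.75,"gripper":1},{"travel":[0,0,0],"spin":-0.75,"gripper":1},{"travel":[0,0,0],"spin":0,"gripper":1}]'
python3 -m jog '[{"travel":[0,0,-0.1],"spin":0,"gripper":1},{"travel":[0,0,-0.2],"spin":0,"gripper":1},{"travel":[0,0,-0.2],"spin":0,"gripper":1},{"travel":[0,0,-0.2],"spin":0,"gripper":1}]'
```

```text
time: 24.73
ee_pos: [494.9, 411.9, 48.1]
eef_rot: [-0.0, 0.347, 0.938, -0.001]
contact_force: [-3.5, -4.0, 5.9]
width: 53.2
grasp_force: 73.4
time: 25.65
ee_pos: [496.4, 412.7, 48.1]
eef_rot: [0.001, -0.039, 0.999, 0.0]
contact_force: [-0.8, -2.5, 4.8]
width: 52.6
grasp_force: 73.3
time: 25.98
ee_pos: [494.2, 412.4, 73.5]
eef_rot: [-0.001, -0.037, 0.999, -0.0]
contact_force: [0.6, 0.6, -6.0]
width: 52.8
grasp_force: 74.3
```

```bash
python3 -m jog '[{"travel":[0,0,-0.4],"spin":0,"gripper":1},{"travel":[0,0,-0.5],"spin":0,"gripper":1},{"travel":[0,0,-0.5],"spin":0,"gripper":1},{"travel":[0.02,-0.6,0],"spin":0,"gripper":1},{"travel":[0.02,-0.9,0],"spin":0,"gripper":1},{"travel":[0.03,-0.9,0],"spin":0,"gripper":1},{"travel":[0.03,-0.9,0],"spin":0,"gripper":1},{"travel":[0.03,-0.9,0],"spin":0,"gripper":1},{"travel":[0.03,-0.9,0],"spin":0,"gripper":1},{"travel":[0.03,-0.9,0],"spin":0,"gripper":1},{"travel":[0.03,-0.9,0],"spin":0,"gripper":1},{"travel":[0,-0.9,0],"spin":0,"gripper":1}]'
python3 -m jog '[{"travel":[0,-0.5,0],"spin":0,"gripper":1},{"travel":[0,0,0],"spin":0,"gripper":1},{"travel":[0,0,0],"spin":0,"gripper":1},{"travel":[0,0,0],"spin":0,"gripper":1}]'
python3 - <<'E'
from cups import *
import tray
p,R,st=axes();print(p,np.degrees(np.arctan2(R[1,0],R[0,0])),((np.array([512.2,67.5,48])-p)@R/40).round(3),st['width'])
d=grab('side','sc3');tray.tray(d)
for o in meas(d): print(o[1:])
E
```

```text
time: 26.98
ee_pos: [510.2, 99.4, 131.6]
eef_rot: [0.001, -0.038, 0.999, 0.0]
contact_force: [0.4, 0.2, -1.6]
width: 52.8
grasp_force: 74.9
time: 27.32
ee_pos: [511.8, 81.4, 130.8]
eef_rot: [0.001, -0.037, 0.999, 0.0]
contact_force: [0.3, -0.6, -1.7]
width: 53.0
grasp_force: 74.9
[511.77916481  81.38775947 130.80196633] -175.706590387707 [ 0.019 -0.348  2.07 ] 52.97030594859234
tray ((512.3095703125, 71.78919982910156), (216.2193145751953, 120.14817810058594), 5.343804836273193) z [14.9 16.8] tab [508.35270211 126.78346292  43.73032698] 60
(((574.4417114257812, 78.65635681152344), 30.633623123168945), ((575.504638671875, 75.12747192382812), 29.492942810058594), np.float64(65.54759713476874))
(((447.4941101074219, 66.9166488647461), 30.84429168701172), ((447.4405822753906, 62.98210906982422), 29.52979278564453), np.float64(65.48797524037703))
```

```bash
python3 -m jog '[{"travel":[0.02,-0.35,0],"spin":0,"gripper":1},{"travel":[0,0,0],"spin":0,"gripper":1},{"travel":[0,0,0.4],"spin":0,"gripper":1},{"travel":[0,0,0.5],"spin":0,"gripper":1},{"travel":[0,0,0.4],"spin":0,"gripper":1},{"travel":[0,0,0.3],"spin":0,"gripper":1},{"travel":[0,0,0.2],"spin":0,"gripper":1},{"travel":[0,0,0.15],"spin":0,"gripper":1},{"travel":[0,0,0],"spin":0,"gripper":1},{"travel":[0,0,0],"spin":0,"gripper":1}]'
```

```text
time: 28.2
ee_pos: [511.9, 67.1, 51.9]
eef_rot: [0.0, -0.038, 0.999, 0.0]
contact_force: [-0.4, 0.2, -2.1]
width: 52.9
grasp_force: 74.9
```

```bash
python3 -m jog '[{"travel":[0,0,0.06],"spin":0,"gripper":1},{"travel":[0,0,0.04],"spin":0,"gripper":1},{"travel":[0,0,0],"spin":0,"gripper":1},{"travel":[0,0,0],"spin":0,"gripper":1}]'; python3 -m jog '[{"travel":[0,0,0],"spin":0,"gripper":-0.5},{"travel":[0,0,0],"spin":0,"gripper":-0.5},{"travel":[0,0,0],"spin":0,"gripper":-0.5},{"travel":[0,0,0],"spin":0,"gripper":-0.5},{"travel":[0,0,-0.3],"spin":0,"gripper":-0.5},{"travel":[0,0,-0.6],"spin":0,"gripper":-0.5},{"travel":[0,0,-0.8],"spin":0,"gripper":-1},{"travel":[0,0,-0.8],"spin":0,"gripper":-1},{"travel":[0,0,-0.8],"spin":0,"gripper":-1},{"travel":[0,0,-0.5],"spin":0,"gripper":-1},{"travel":[0,0,0],"spin":0,"gripper":-1},{"travel":[0,0,0],"spin":0,"gripper":-1}]'
python3 - <<'E'
from cups import *; import tray
d=grab('wrist','wp3');tray.tray(d)
for o in meas(d): print(o[1:])
tray.tray(grab('side'))
p,R,st=axes();print(p,np.degrees(np.arctan2(R[1,0],R[0,0])),st['joint_pos'])
E
```

```text
time: 28.53
ee_pos: [511.9, 66.7, 48.1]
eef_rot: [0.0, -0.038, 0.999, -0.0]
contact_force: [-0.5, 0.1, -0.9]
width: 52.6
grasp_force: 75.0
time: 29.53
ee_pos: [512.9, 66.8, 202.4]
eef_rot: [0.002, -0.038, 0.999, -0.0]
contact_force: [-0.1, -0.6, -0.8]
width: 85.3
grasp_force: 0.0
tray ((511.73785400390625, 68.56671905517578), (218.15716552734375, 119.26736450195312), 4.554137706756592) z [15.6 16.6] tab [506.44986697 123.52856806  44.29691127] 329
(((448.1543273925781, 62.71583938598633), 27.876962661743164), ((448.2948303222656, 62.813087463378906), 28.095291137695312), np.float64(66.06891199682215))
(((509.5505676269531, 66.0087661743164), 27.93352508544922), ((509.9966125488281, 66.1874771118164), 27.916048049926758), np.float64(65.98013507127169))
(((574.6907958984375, 74.91709899902344), 28.383691787719727), ((575.778076171875, 74.77986145019531), 27.96282386779785), np.float64(65.9106262681409))
tray ((511.2610778808594, 72.92878723144531), (215.65969848632812, 117.60525512695312), 4.080352783203125) z [14.9 16.7] tab [504.9327544  127.45216473  43.64728677] 46
[510.60071058  66.7919193  198.93564307] -175.68188028654836 [-6.27992223e-03  1.35154456e-02  1.90035541e+00 -1.00584908e-05
  1.22942092e+00 -1.65243817e+00]
```

View pics/wp3.png

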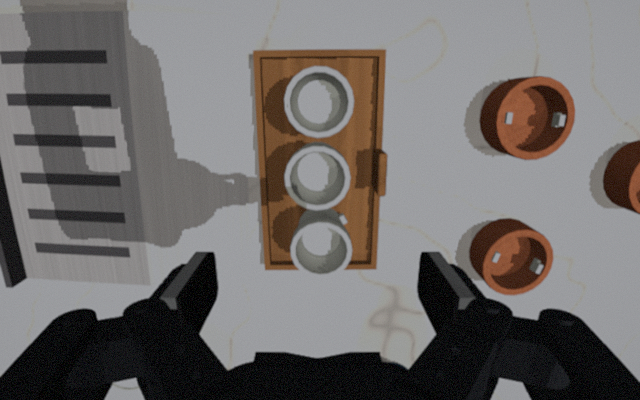

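The view shows three cups upright on the tray at (320,102), (318,177) and (321,245), three empty crocks, and the tab at (382,173). Next I'll move behind the tray with the fingers closed and turned 92 degrees.

```bash
python3 -m jog '[{"travel":[0,0.5,0],"spin":0,"gripper":1},{"travel":[0.02,0.9,0],"spin":0,"gripper":1},{"travel":[0.02,0.9,0],"spin":0,"gripper":1},{"travel":[0.02,0.4,0],"spin":0,"gripper":1},{"travel":[0,0,0],"spin":1,"gripper":1},{"travel":[0,0,0],"spin":1,"gripper":1},{"travel":[0,0,0],"spin":1,"gripper":1},{"travel":[0,0,0],"spin":1,"gripper":1},{"travel":[0,0,0],"spin":1,"gripper":1},{"travel":[0,0,0],"spin":1,"gripper":1},{"travel":[0,0,0],"spin":1,"gripper":1},{"travel":[0,0,0],"spin":1,"gripper":1}]'
python3 -m jog '[{"travel":[0,0,0],"spin":1,"gripper":1},{"travel":[0,0,0],"spin":1,"gripper":1},{"travel":[0,0,0],"spin":1,"gripper":1},{"travel":[0,0,0],"spin":1,"gripper":1},{"travel":[0,0,0],"spin":1,"gripper":1},{"travel":[0,0,0],"spin":1,"gripper":1},{"travel":[0,0,0],"spin":1,"gripper":1},{"travel":[0,0,0],"spin":0.35,"gripper":1},{"travel":[0,0,0],"spin":0,"gripper":1},{"travel":[0,0,0],"spin":0,"gripper":1}]'
python3 - <<'E'
from h import *
import tray
tray.tray(grab('scene'));tray.tray(grab('side'))
p,R,st=axes();print(p,np.degrees(np.arctan2(R[1,0],R[0,0])),((np.array([507,170,20])-p)@R/40).round(3),st['width'])
E
```

```text
time: 30.63
ee_pos: [499.3, 173.9, 197.1]
eef_rot: [-0.002, 0.374, 0.927, -0.001]
contact_force: [0.3, 0.1, -0.3]
width: 0.2
grasp_force: 0.0
time: 31.47
ee_pos: [499.8, 174.0, 197.8]
eef_rot: [-0.001, 0.693, 0.721, -0.002]
contact_force: [-0.8, -0.5, -0.8]
width: 0.1
grasp_force: 0.0
tray ((511.8752136230469, 64.04766845703125), (226.25857543945312, 121.761962890625), 5.284427642822266) z [15.4 17.7] tab [512.00159247 118.73251545  45.44857363] 38
tray ((511.36328125, 71.77410888671875), (215.78985595703125, 120.92829132080078), 4.201087951660156) z [14.9 16.8] tab [508.26142426 128.01208675  43.08645276] 51
[500.26894251 174.11717852 198.53044779] 92.26676168041563 [-0.108  0.174  4.463] -0.014240019421570719
```

```bash
python3 -m jog '[{"travel":[-0.1,0.19,0],"spin":0,"gripper":1},{"travel":[0,0,0.8],"spin":0,"gripper":1},{"travel":[0,0,0.9],"spin":0,"gripper":1},{"travel":[0,0,0.9],"spin":0,"gripper":1},{"travel":[0,0,0.8],"spin":0,"gripper":1},{"travel":[0,0,0.6],"spin":0,"gripper":1},{"travel":[0,0,0.4],"spin":0,"gripper":1},{"travel":[0,0,0],"spin":0,"gripper":1},{"travel":[0,0,0],"spin":0,"gripper":1}]'
python3 -m jog '[{"travel":[-0.3,0,0],"spin":0,"gripper":1},{"travel":[-0.2,0,0],"spin":0,"gripper":1},{"travel":[-0.15,0,0],"spin":0,"gripper":1},{"travel":[-0.15,0,0],"spin":0,"gripper":1},{"travel":[-0.15,0,0],"spin":0,"gripper":1},{"travel":[-0.15,0,0],"spin":0,"gripper":1},{"travel":[0,0,0],"spin":0,"gripper":1}]'
```

```text
time: 32.32
ee_pos: [508.2, 170.2, 22.7]
eef_rot: [-0.001, 0.693, 0.721, -0.001]
contact_force: [0.7, 0.2, 0.7]
width: 0.0
grasp_force: 0.0
time: 32.9
ee_pos: [512.2, 126.3, 25.2]
eef_rot: [0.001, 0.694, 0.72, 0.002]
contact_force: [-0.1, 1.1, 0.3]
width: -0.1
grasp_force: 0.7
```

```bash
python3 - <<'E'
from h import *
import tray
tray.tray(grab('side','push1'));im=cv2.imread('pics/push1.png');cv2.imwrite('pics/push1c.png',cv2.resize(im[150:300,270:450],(720,600)))
p,R,st=axes();print(p,np.degrees(np.arctan2(R[1,0],R[0,0])),st['contact_force'])
E
```

```text
tray ((511.4422607421875, 59.35609436035156), (217.2611083984375, 117.5047378540039), 3.299116849899292) z [14.9 16.9] tab [492.88121355 114.0033211   43.37117859] 14
[511.79634818 126.26367553  24.96266682] 92.15911556676976 [0.48773598 2.22060942 0.12246954]
```

View pics/push1c.png

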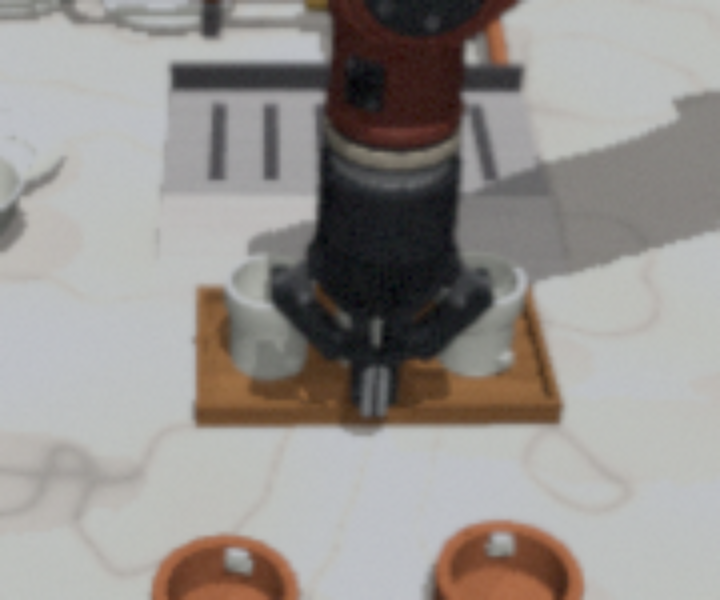

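The tray has moved about 12 mm and is squaring up, with the cups upright and the fingers centred on the tab. I'll keep pushing.

```bash
python3 -m jog '[{"travel":[-0.1,0,0],"spin":0,"gripper":1},{"travel":[-0.2,0,0],"spin":0,"gripper":1},{"travel":[-0.22,0,0],"spin":0,"gripper":1},{"travel":[-0.22,0,0],"spin":0,"gripper":1},{"travel":[-0.22,0,0],"spin":0,"gripper":1},{"travel":[-0.22,0,0],"spin":0,"gripper":1},{"travel":[-0.22,0,0],"spin":0,"gripper":1},{"travel":[-0.22,0,0],"spin":0,"gripper":1},{"travel":[-0.22,0,0],"spin":0,"gripper":1},{"travel":[-0.22,0,0],"spin":0,"gripper":1},{"travel":[-0.2,0,0],"spin":0,"gripper":1},{"travel":[-0.1,0,0],"spin":0,"gripper":1}]'
python3 - <<'E'
from cups import *
import tray
d=grab('side','push2');tray.OFF=5;tray.tray(d)
Q=cloud(d)
for o in meas(d): print(o[0],o[2],o[3])
p,R,st=axes();print(p,np.degrees(np.arctan2(R[1,0],R[0,0])),st['contact_force'])
E
```

```text
time: 33.95
ee_pos: [514.4, 33.0, 24.5]
eef_rot: [-0.001, 0.694, 0.72, 0.001]
contact_force: [0.2, 6.8, 4.6]
width: -0.3
grasp_force: 3.8
tray ((512.8217163085938, -35.33672332763672), (215.98681640625, 119.52495574951172), 0.4883289933204651) z [18.  22.7] tab [501.80458052  24.08593155  45.50053973] 7
[514.43772549  32.36636997  24.44673847] 92.14885854675806 [0.30240448 4.39101695 3.79851699]
```

```bash
python3 -m jog '[{"travel":[-0.1,0,0],"spin":0,"gripper":1},{"travel":[-0.2,0,-0.01],"spin":0,"gripper":1},{"travel":[-0.22,0,-0.02],"spin":0,"gripper":1},{"travel":[-0.22,0,-0.025],"spin":0,"gripper":1},{"travel":[-0.22,0,-0.025],"spin":0,"gripper":1},{"travel":[-0.22,0,-0.025],"spin":0,"gripper":1},{"travel":[-0.22,0,-0.025],"spin":0,"gripper":1},{"travel":[-0.22,0,-0.025],"spin":0,"gripper":1},{"travel":[-0.22,0,-0.025],"spin":0,"gripper":1},{"travel":[-0.22,0,-0.025],"spin":0,"gripper":1},{"travel":[-0.2,0,-0.025],"spin":0,"gripper":1},{"travel":[-0.1,0,0],"spin":0,"gripper":1}]'
python3 - <<'E'
from cups import *
import tray
d=grab('scene','push3');tray.OFF=10;tray.tray(d)
p,R,st=axes();print(p,np.degrees(np.arctan2(R[1,0],R[0,0])),st['contact_force'])
im=cv2.imread('pics/push3.png');cv2.imwrite('pics/push3c.png',cv2.resize(im[130:290,140:380],(720,480)))
E
```

```text
time: 35.0
ee_pos: [517.5, -62.0, 33.1]
eef_rot: [-0.001, 0.694, 0.72, 0.0]
contact_force: [-0.6, 6.9, 5.1]
width: -0.1
grasp_force: 3.9
tray ((512.3074340820312, -137.25286865234375), (118.14234161376953, 225.0680389404297), 89.02973175048828) z [25.4 28.5] tab [519.94467312 -82.07778166  56.62570816] 40
[517.53468766 -62.49590805  33.14812564] 92.15618146219943 [-0.81336783  3.60102613  2.06134078]
```

View pics/push3c.png

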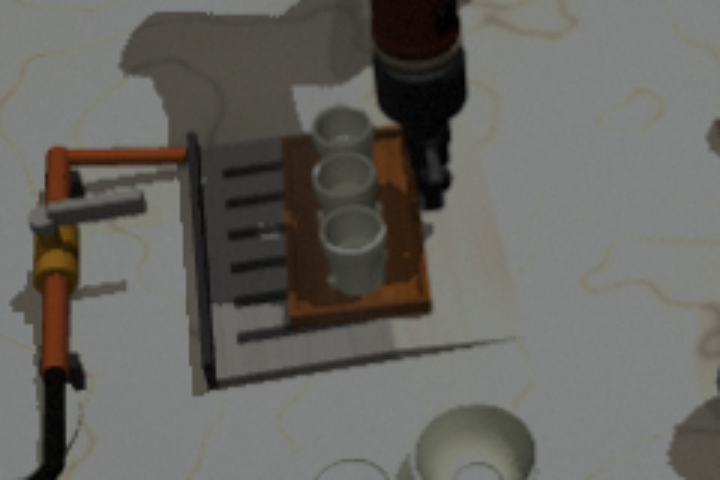

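The tray is up on the plate, yawed about 3° clockwise from the station. The fingers sit slightly towards +x of its centre, so I'll shift the contact about 8 mm towards -x and continue.

```bash
python3 -m jog '[{"travel":[0.2,0,0],"spin":0,"gripper":1},{"travel":[0,-0.22,0],"spin":0,"gripper":1},{"travel":[-0.1,0,0],"spin":0,"gripper":1},{"travel":[-0.2,0,-0.02],"spin":0,"gripper":1},{"travel":[-0.2,0,-0.02],"spin":0,"gripper":1},{"travel":[-0.2,0,-0.02],"spin":0,"gripper":1},{"travel":[-0.2,0,-0.02],"spin":0,"gripper":1},{"travel":[-0.2,0,-0.02],"spin":0,"gripper":1},{"travel":[-0.2,0,0],"spin":0,"gripper":1},{"travel":[-0.2,0,0],"spin":0,"gripper":1},{"travel":[-0.1,0,0],"spin":0,"gripper":1}]'
python3 - <<'E'
from cups import *
import tray
d=grab('scene','push4');tray.OFF=12;tray.tray(d)
p,R,st=axes();print(p,np.degrees(np.arctan2(R[1,0],R[0,0])),st['contact_force'])
E
```

```text
time: 35.97
ee_pos: [511.3, -119.7, 37.0]
eef_rot: [0.0, 0.694, 0.72, -0.0]
contact_force: [-0.5, 2.6, -2.2]
width: 0.5
grasp_force: 1.9
tray ((516.8231201171875, -194.64361572265625), (224.8415069580078, 119.32179260253906), 0.43790432810783386) z [27.6 30.1] tab [ 519.14204514 -138.31952147   56.06358936] 25
[ 511.48761398 -120.25095531   37.11141789] 92.17404868259378 [-0.04626429 -0.01850646 -0.43667018]
```

Now the final few millimetres, gently, watching the force.

```bash
python3 -m jog '[{"travel":[-0.1,0,0],"spin":0,"gripper":1},{"travel":[-0.1,0,0],"spin":0,"gripper":1},{"travel":[-0.08,0,0],"spin":0,"gripper":1},{"travel":[-0.05,0,0],"spin":0,"gripper":1},{"travel":[0,0,0],"spin":0,"gripper":1}]'
python3 -m jog '[{"travel":[-0.05,0,0],"spin":0,"gripper":1},{"travel":[0,0,0],"spin":0,"gripper":1},{"travel":[0,0,0],"spin":0,"gripper":1}]'
python3 -m jog '[{"travel":[-0.05,0,0],"spin":0,"gripper":1},{"travel":[0,0,0],"spin":0,"gripper":1},{"travel":[0,0,0],"spin":0,"gripper":1}]'
```

```text
time: 36.43
ee_pos: [511.8, -131.6, 37.2]
eef_rot: [-0.0, 0.693, 0.721, 0.0]
contact_force: [0.0, 3.8, 1.3]
width: 0.0
grasp_force: 2.0
time: 36.68
ee_pos: [511.4, -132.2, 37.2]
eef_rot: [-0.001, 0.693, 0.721, 0.0]
contact_force: [-1.3, 7.2, 3.6]
width: 0.2
grasp_force: 3.8
time: 36.93
ee_pos: [510.9, -133.1, 37.2]
eef_rot: [-0.003, 0.694, 0.72, 0.001]
contact_force: [-2.5, 10.5, 6.3]
width: -0.2
grasp_force: 5.3
```

```bash
python3 -m jog '[{"travel":[-0.06,0,0],"spin":0,"gripper":1},{"travel":[0,0,0],"spin":0,"gripper":1},{"travel":[0,0,0],"spin":0,"gripper":1},{"travel":[0,0,0],"spin":0,"gripper":1}]'
python3 - <<'E'
from cups import *
import tray
d=grab('scene','push5');tray.OFF=12;tray.tray(d)
im=cv2.imread('pics/push5.png');cv2.imwrite('pics/push5c.png',cv2.resize(im[130:290,140:380],(720,480)))
E
```

```text
time: 37.27
ee_pos: [510.3, -134.1, 37.2]
eef_rot: [-0.004, 0.694, 0.72, 0.001]
contact_force: [-3.9, 14.8, 10.4]
width: 0.2
grasp_force: 7.4
tray ((520.3822631835938, -208.83592224121094), (224.35800170898438, 120.0639877319336), 2.5733795166015625) z [27.5 30. ] tab [ 520.93417219 -153.07971079   57.05260527] 20
```

View pics/push5c.png

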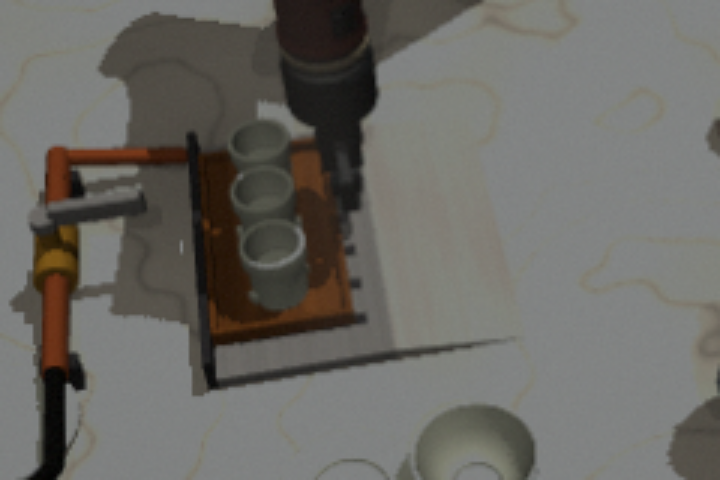

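The tray is flush against the stop, its yaw matches the station, and all three cups are upright. Backing off, then back to the valve.

```bash
python3 -m jog '[{"travel":[0.3,0,0],"spin":0,"gripper":1},{"travel":[0.6,0,0],"spin":0,"gripper":1},{"travel":[0.3,0,-0.4],"spin":0,"gripper":1},{"travel":[0,0,-0.8],"spin":0,"gripper":1},{"travel":[0,0,-0.9],"spin":0,"gripper":1},{"travel":[0,0,-0.9],"spin":0,"gripper":1},{"travel":[0,0,-0.9],"spin":0,"gripper":1},{"travel":[0,0,-0.9],"spin":0,"gripper":-1},{"travel":[-0.5,0,0],"spin":0,"gripper":-1},{"travel":[-0.9,0,0],"spin":0,"gripper":-1},{"travel":[-0.9,0,0],"spin":0,"gripper":-1},{"travel":[-0.9,0,0],"spin":0,"gripper":-1}]'
python3 -m jog '[{"travel":[-0.9,0.1,0],"spin":0,"gripper":-1},{"travel":[-0.9,0.1,0],"spin":0,"gripper":-1},{"travel":[-0.5,0,0],"spin":0,"gripper":-1},{"travel":[0,0,0],"spin":0,"gripper":-1},{"travel":[0,0,0],"spin":0,"gripper":-1},{"travel":[0,0,0],"spin":0,"gripper":-1}]'
cat > valve.py <<'E'
from h import *
d=grab('wrist');p,R,s=axes()
Q=cloud(d);m=(Q[...,2]>95)&(Q[...,2]<112)&(Q[...,1]<-280)
k,l,st,c=cv2.connectedComponentsWithStats(m.astype(np.uint8))
for i in range(1,k):
    if st[i,4]>300:
        q=Q[l==i][:,:2].astype(np.float32);f=cv2.fitLine(q,cv2.DIST_L2,0,.01,.01).ravel();print(st[i],cv2.minAreaRect(q),np.degrees(np.arctan2(f[1],f[0]))-92.2)
print(p,np.degrees(np.arctan2(R[1,0],R[0,0])),((np.array([527,-324.3,75.8])-p)@R/40).round(3))
E
python3 valve.py
```

```text
time: 38.32
ee_pos: [515.7, -220.4, 230.3]
eef_rot: [0.003, 0.693, 0.721, -0.001]
contact_force: [0.6, 0.1, 0.3]
width: 60.8
grasp_force: 0.0
time: 38.82
ee_pos: [526.5, -309.4, 228.9]
eef_rot: [0.0, 0.693, 0.721, -0.0]
contact_force: [-0.2, 0.4, 0.6]
width: 85.4
grasp_force: 0.0
[ 310  178   15   90 1265] ((528.65185546875, -343.117919921875), (11.687838554382324, 80.00308990478516), 1.8907344341278076) -180.3268
[ 526.52524503 -308.83383388  228.92485001] 92.26430224252609 [-3.850e-01 -3.000e-03  3.828e+00]
```

```bash
python3 -m jog '[{"travel":[-0.385,0,0],"spin":0,"gripper":-1},{"travel":[0,0,0.9],"spin":0,"gripper":-1},{"travel":[0,0,0.9],"spin":0,"gripper":-1},{"travel":[0,0,0.9],"spin":0,"gripper":-1},{"travel":[0,0,0.6],"spin":0,"gripper":-1},{"travel":[0,0,0.4],"spin":0,"gripper":-1},{"travel":[0,0,0.1],"spin":0,"gripper":-1},{"travel":[0,0,0],"spin":0,"gripper":-1},{"travel":[0,0,0],"spin":0,"gripper":-1}]' 60
python3 -m jog '[{"travel":[0,0,0],"spin":0,"gripper":1},{"travel":[0,0,0],"spin":0,"gripper":1},{"travel":[0,0,0],"spin":0,"gripper":1},{"travel":[0,0,0],"spin":0,"gripper":1},{"travel":[0,0,0],"spin":0,"gripper":1},{"travel":[0,0,0],"spin":0,"gripper":1},{"travel":[0,0,0],"spin":0,"gripper":1},{"travel":[0,0,0],"spin":0,"gripper":1}]'
python3 -m jog '[{"travel":[0,-0.106,0],"spin":-0.625,"gripper":1},{"travel":[0,-0.106,0],"spin":-0.625,"gripper":1},{"travel":[0,-0.106,0],"spin":-0.625,"gripper":1},{"travel":[0,-0.106,0],"spin":-0.625,"gripper":1},{"travel":[0,-0.106,0],"spin":-0.625,"gripper":1},{"travel":[0,-0.106,0],"spin":-0.625,"gripper":1},{"travel":[0,-0.106,0],"spin":-0.625,"gripper":1},{"travel":[0,-0.106,0],"spin":-0.625,"gripper":1},{"travel":[0,-0.106,0],"spin":-0.625,"gripper":1},{"travel":[0,-0.106,0],"spin":-0.625,"gripper":1},{"travel":[0,0,0],"spin":0,"gripper":1},{"travel":[0,0,0],"spin":0,"gripper":1}]'
python3 - <<'E'
from h import *
p,R,s=axes();a=np.array([530,-389.2]);r=p[:2]-a;print(p,np.hypot(*r),np.degrees(np.arctan2(r[1],r[0]))-92.2,np.degrees(np.arctan2(R[1,0],R[0,0]))-92.2,s['width'],s['wrist_torque'])
E
```

```text
time: 39.62
ee_pos: [528.0, -325.3, 78.0]
eef_rot: [0.001, 0.693, 0.721, -0.0]
contact_force: [0.4, -0.0, 1.2]
width: 85.5
grasp_force: 0.0
time: 40.28
ee_pos: [526.5, -325.0, 77.4]
eef_rot: [-0.001, 0.693, 0.721, -0.0]
contact_force: [-4.8, 0.5, 4.4]
width: 10.9
grasp_force: 61.0
time: 41.28
ee_pos: [487.9, -339.7, 77.4]
eef_rot: [0.001, 0.426, 0.905, -0.001]
contact_force: [-2.1, -2.6, 1.9]
width: 11.0
grasp_force: 60.8
[ 487.92241536 -339.65192067   77.38913467] 65.00411752348865 38.1388263537048 37.40644153018282 10.960124248849624 [-0.36456656  0.26985207 -0.0857917 ]
```

```bash
python3 -m jog '[{"travel":[0,-0.1,0],"spin":-0.6,"gripper":1},{"travel":[0,-0.1,0],"spin":-0.6,"gripper":1},{"travel":[0,0,0],"spin":0,"gripper":1},{"travel":[0,0,0],"spin":0,"gripper":1},{"travel":[0,0,0],"spin":0,"gripper":1}]'
python3 -m jog '[{"travel":[0,0,0],"spin":0,"gripper":-1},{"travel":[0,0,0],"spin":0,"gripper":-1},{"travel":[0,0,0],"spin":0,"gripper":-1},{"travel":[0,0,0],"spin":0,"gripper":-1},{"travel":[0,0,-0.5],"spin":0,"gripper":-1},{"travel":[0,0,-0.8],"spin":0,"gripper":-1},{"travel":[0,0,-0.8],"spin":0,"gripper":-1},{"travel":[0,0,-0.8],"spin":0,"gripper":-1},{"travel":[0,0,-0.8],"spin":0,"gripper":-1},{"travel":[0,0,-0.3],"spin":0,"gripper":-1},{"travel":[0,0,0],"spin":0,"gripper":-1},{"travel":[0,0,0],"spin":0,"gripper":-1}]'
python3 valve.py
python3 - <<'E'
from cups import *
import tray
for n in ('scene','side'):
    d=grab(n,'f_'+n);tray.OFF=12;tray.tray(d)
im=cv2.imread('pics/f_side.png');cv2.imwrite('pics/f_sidec.png',cv2.resize(im[110:230,250:430],(720,480)))
E
```

```text
time: 41.7
ee_pos: [482.1, -345.0, 77.4]
eef_rot: [0.001, 0.368, 0.93, -0.001]
contact_force: [-1.7, -5.8, 1.9]
width: 11.1
grasp_force: 60.8
time: 42.7
ee_pos: [481.9, -343.5, 236.7]
eef_rot: [0.0, 0.367, 0.93, 0.0]
contact_force: [0.2, -0.7, 0.2]
width: 85.3
grasp_force: 0.0
[ 310  159   14   90 1211] ((496.496826171875, -357.0204772949219), (11.291807174682617, 79.23306274414062), 46.6771125793457) -135.73189
[ 481.02072163 -342.82647542  234.80523518] 136.9236878663471 [-0.536  1.123  3.974]
tray ((518.4094848632812, -209.05484008789062), (223.96092224121094, 120.17727661132812), 2.6458373069763184) z [27.5 29.9] tab [ 517.58167814 -152.34358647   56.95096238] 27
tray ((517.7417602539062, -203.28414916992188), (219.7193603515625, 124.3856201171875), 2.1819894313812256) z [26.9 29. ] tab [ 510.3156733  -145.54915892   54.21306007] 19
```

View pics/f_sidec.png

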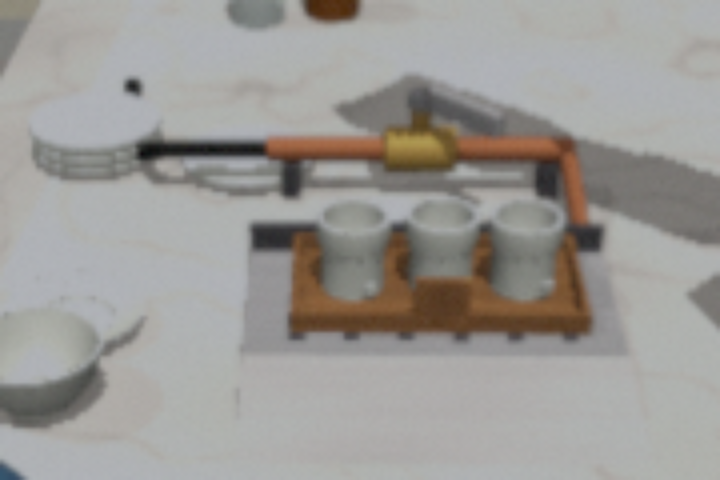

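All three cups stand upright on the tray, the tray is against the stop, and the valve handle reads about 44.5°. Handing in.

```bash
python3 -c "
from workcell import finish_job
print(finish_job())"
```

```text
the job is handed in; nothing more can be done
None
```

The job is handed in: valve shut first, all three cups upright on the tray, the tray against the stop, and the valve handle then turned to about 44.5°, in about 43 s of the 210 s allowed.

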